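# Sweep tile chips off the draining plate, then set the water valve half open

## Task

Before anything else, shut off the water: turn the valve lever clockwise until it meets its stop, and leave it shut during the work. Then lift each lidded pot off the steel plate and stand it on the cork mat, sweep all the tile chips over the plate's open edge into the waste tray with the scraper (do not touch the chips with the fingers), stand the scraper back on its rubber mat, and then stand each pot upright on the clean plate again, clear of its rims. Last, open the valve half way, to 45 degrees; leave all else on the worktop where it is.

Things in the scene. Friction and masses are not known exactly. Their poses are not given: they have to be found in the camera images.
- lever (a joint): angle of the ball valve's black lever, rad: 0 = shut, against its stop; it grows as the lever turns anticlockwise seen from above; 1.571 = fully open, against the other stop. At 0 the lever points from the axis along the valve's own -x (square to the pipe), at 1.571 along the valve's own -y (in line with the pipe). It turns stiffly (about 0.15 N m, 2 N at the grip point) and stays where it is left
- valve: fixed brass ball valve in a copper pipe; the pipe runs along its own y at z = 45 mm and bends down into flanges at y = +-100 mm. Origin on the worktop under the lever's upright axis; nothing but the lever stands higher than 97 mm
- lever_grip (a point): point on the lever's middle line, 85 mm out from its axis and 105 mm above the worktop; its own -x points outward along the lever. The lever is a bar 16 mm wide and 14 mm high that ends 120 mm from the axis
- plate: fixed steel draining plate, 280 mm (own x) by 330 mm (own y), its top 45 mm above the worktop. Origin at the centre of the underside. A rim 8 mm thick and 10 mm high stands on its +y edge and both x edges; the -y edge is open and flush
- tray: fixed grey waste tray, open on top, 300 mm (own x) by 100 mm (own y) and 25 mm high with 4 mm walls, against the plate's open edge (2 mm gap) and lower than it. Origin at the centre of the underside, axes as the plate's
- cork_mat: fixed cork mat, 280 mm (own x) by 140 mm (own y), 4 mm thick; origin at the centre of the underside
- rubber_mat: fixed black rubber mat where the scraper lives, 200 mm (own x) by 120 mm (own y), 3 mm thick; origin at the centre of the underside
- scraper: loose scraper, 0.35 kg: a flat grey block 50 mm (own x) by 150 mm (own y) by 25 mm high, its long sides being the scraping edges, with an upright wooden grip on top 24 mm thick (own x), 70 mm long (own y), from z = 25 to 75 mm. Origin at the centre of the underside. It starts with its long side roughly along the rubber mat's own x
- pot1: small steel pot with a fixed lid, 84 mm across (88 mm at the lid), about 0.35 kg; body 56 mm high, lid top at z = 62 mm. On the lid a black bridge handle 60 mm long (own x) and 14 mm thick (own y), its top at z = 98 mm, open underneath for 24 mm. Origin at the centre of the underside. May be absent (one or two of the three pots are there, standing on the plate)
- pot2: small steel pot with a fixed lid, 84 mm across (88 mm at the lid), about 0.35 kg; body 66 mm high, lid top at z = 72 mm. On the lid a black bridge handle 60 mm long (own x) and 14 mm thick (own y), its top at z = 108 mm, open underneath for 24 mm. Origin at the centre of the underside. May be absent (one or two of the three pots are there, standing on the plate)
- pot3: small steel pot with a fixed lid, 84 mm across (88 mm at the lid), about 0.35 kg; body 76 mm high, lid top at z = 82 mm. On the lid a black bridge handle 60 mm long (own x) and 14 mm thick (own y), its top at z = 118 mm, open underneath for 24 mm. Origin at the centre of the underside. May be absent (one or two of the three pots are there, standing on the plate)
- chip1: loose chip of white wall tile, about 22 to 30 mm long, 18 to 22 mm wide, 10 mm thick, 15 g; origin at the centre of the underside. May be absent (three to six of the six chips are there, lying on the plate)
- chip2: loose chip of white wall tile, about 22 to 30 mm long, 18 to 22 mm wide, 10 mm thick, 15 g; origin at the centre of the underside. May be absent (three to six of the six chips are there, lying on the plate)
- chip3: loose chip of white wall tile, about 22 to 30 mm long, 18 to 22 mm wide, 10 mm thick, 15 g; origin at the centre of the underside. May be absent (three to six of the six chips are there, lying on the plate)
- chip4: loose chip of white wall tile, about 22 to 30 mm long, 18 to 22 mm wide, 10 mm thick, 15 g; origin at the centre of the underside. May be absent (three to six of the six chips are there, lying on the plate)
- chip5: loose chip of white wall tile, about 22 to 30 mm long, 18 to 22 mm wide, 10 mm thick, 15 g; origin at the centre of the underside. May be absent (three to six of the six chips are there, lying on the plate)
- chip6: loose chip of white wall tile, about 22 to 30 mm long, 18 to 22 mm wide, 10 mm thick, 15 g; origin at the centre of the underside. May be absent (three to six of the six chips are there, lying on the plate)
- soap: washing-up bottle, 60 mm across and 160 mm high; loose, a bystander to be left alone; origin at the centre of its underside
- mug: white mug, 80 mm across and 85 mm high; loose, a bystander to be left alone; origin at the centre of its underside
- bowl: glass bowl, 110 mm across and 55 mm high; loose, a bystander to be left alone; origin at the centre of its underside
- sponge: yellow sponge block, 70 by 100 by 30 mm; loose, a bystander to be left alone; origin at the centre of its underside
- wrench: steel wrench lying flat; loose, a bystander to be left alone; origin at the centre of its underside
Things that resemble listed ones, but are neither listed nor needed, are in the scene too. Leave any orange or pink look-alike of the scraper alone.

How it is judged:
By the outcome, as a careful person would: the job done as asked, in the order asked, and still so for the second after the job is handed in, with the robot touching nothing.
Of pot1, pot2, pot3 only 1 to 2 are there at a start; the rules pass over those that are not, and their reading is None.
Of chip1, chip2, chip3, chip4, chip5, chip6 only 3 to 6 are there at a start; the rules pass over those that are not, and their reading is None.
At some moment in a run one of pot1, pot2, pot3, scraper may be knocked a few centimetres aside while the robot is not near it.
It also fails if it takes over 208 s, if anything falls off the work surface, if the arm or the gripper's body presses on something with over 40 N, if the wrist force passes 120 N, or if a joint passes its speed limit or range.

## Robot

A 6-joint arm with a two-finger parallel gripper is mounted at the origin on the work surface. World frame = base frame: x ahead of the robot, y to its left, z up, the work surface at z = 0. Lengths are in m, angles in rad, forces in N, time in s.
With the tool pointing down it reaches from about 0.425 to 0.95 m from the base axis. Payload 3.5 kg.
Tool frame: the origin (TCP) lies on the centre line of the jaws, within the pads' length; the fingertips stand 19 mm ahead of it and the grasp point (between the pads) is the TCP; z points along the fingers, y is the line along which they close (so a half turn about z gives the same grasp; the last joint's range is limited). The gripper opens to 85 mm and grips with 20 to 120 N. Pads are 22 mm wide; open, the fingers measure 114 mm over their backs; the gripper's body (76 mm by 85 mm) begins 54 mm behind the grasp point. The pads swing forward as they close: fully open they stand 13 mm farther back than shut.
Start: joints at [0.971, 0.286, 1.577, -0, 1.279, -0.15], TCP at [0.293, 0.608, 0.25] pointing down, gripper open.
Joint ranges: [-2.77, 2.77], [-0.9, 2.22], [0.21, 2.48], [-1.53, 4.67], [0.24, 2.81], [-2.84, 2.84]. Speed limits (rad/s): [2.79, 2.79, 3.14, 3.14, 3.14, 3.14].

## Interface

Orientations are given as a unit quaternion [x, y, z, w].
In Python, from plant import ctrl, imaging gives the robot as it stands. The module is installed in compiled form; this text tells all that it offers.
- The arm moves only by the shell command python3 -m handwheel 'ROWS' [OPENING] [FORCE]. ROWS is JSON, one flat list of numbers, 6 for each row, row after row: the shift along the world's x, y, z in units of 150 mm (1.0 is 150 mm), then the turn, a rotation vector about the world's x, y, z in units of 90 degrees (1.0 is 90 degrees). In form: [tx, ty, tz, rx, ry, rz, tx, ty, tz, rx, ry, rz, ...]. A call has 1 to 5 rows; each row shifts and turns the commanded pose from where the row before left it; what a row does not reach is not made up. A row lasts 1/12 s, in which the tool goes at most 41.7 mm and 7.16 degrees, less where a joint would pass 70% of its speed; a pose out of reach is approached as far as the arm can. A call with a number of a shift or a turn outside -1 to 1 is refused whole. A call with a gripper value outside its range is refused whole. OPENING is the opening, from 0 (shut) to 1 (fully open), set as the call begins (- or left out, the last holds). The fingers move at their own pace and stop on an object; FORCE is the grip in N (left out, the last holds). Time passes only in rows, so rows that do not move let the fingers close. It gives the time, the measured TCP pose, the force, the opening and the grip force at its end, in the units of the state.
- ctrl.get_state(): the state, without advancing time (a new reading comes with each control period).
- imaging.read_camera(name): name is "scene" or "side" or "wrist"; returns (picture, depth): 384x512x3 uint8, blue, green, red; 384x512 float32, m along the optical axis (not along the pixel's ray), 0 where there is no reading.
- imaging.get_calibration(name): a dict with "fovy" (degrees; the focal length in pixels is half the picture's height over the tangent of half this angle, whatever the lens; pixels are square), "cx", "cy" (the principal point, pixels), "distortion" ([k1, k2, p1, p2, k3] as OpenCV has them; the pictures are not rectified), "R" (3x3) and "t" (3): a world point X has camera coordinates R X + t. Camera axes: x right, y down, z forward; pixel columns grow to the right and rows downward; lengths in m; the calibration is good to about 2 mm. A picture is of the moment at which its call begins: read the wrist's pose just before it. get_calibration takes no time and is no camera call; for the wrist camera it gives the pose at the moment of the call.
- ctrl.sign_off(): hands the job in; it is judged then, once.
The state is a dict: "time": time; "qpos": joint angles; "dq": joint speeds; "joint_efforts": joint torques, N m; "eef_pos": TCP position; "tcp_rot": TCP orientation; "contact_force": force on the tool from outside, world axes, zero at the start; "wrist_torque": the same for the moment, N m; "opening": opening from 0.0 (shut) to 1.0 (fully open); "finger_force": force on a finger pad.
Only numpy, scipy, OpenCV 4.12 (cv2) and the standard library are available. Lean on these libraries where they do the work, as an engineer would, in place of code of your own. Each camera call takes 0.05 s, during which the arm holds its last target. There are 200 camera calls.

## Working session

There is one attempt and no reset: what is moved stays moved. The work goes in short steps, Python scripts to look and compute and a shell command to move; the robot and the scene stay as the last step left them, time stands still between calls to the robot, and variables do not carry over. Pictures are saved under pics/ and viewed, at most 14 in all, crops included, and the job is handed in when it is done.

```bash
mkdir -p pics; cat > h.py <<'E'
import cv2, numpy as np, json
from plant import ctrl, imaging
def K(c):
    f=192/np.tan(np.radians(c['fovy'])/2); return np.array([[f,0,c['cx']],[0,f,c['cy']],[0,0,1.]])
def rays(c,uv):
    p=cv2.undistortPoints(np.array(uv,float).reshape(-1,1,2),K(c),np.array(c['distortion'],float)).reshape(-1,2)
    return np.c_[p,np.ones(len(p))]
def onplane(c,uv,z):
    R=np.array(c['R']);t=np.array(c['t']).ravel(); o=-R.T@t; d=rays(c,uv)@R
    return o+d*((z-o[2])/d[:,2])[:,None]
def pts(c,uv,dep):
    R=np.array(c['R']);t=np.array(c['t']).ravel()
    return (rays(c,uv)*np.array(dep).reshape(-1,1)-t)@R
def proj(c,X):
    R=np.array(c['R']);t=np.array(c['t']).ravel()
    return cv2.projectPoints(np.array(X,float).reshape(-1,1,3),cv2.Rodrigues(R)[0],t,K(c),np.array(c['distortion'],float))[0].reshape(-1,2)
def shot(n,tag=None):
    c=imaging.get_calibration(n); im,d=imaging.read_camera(n)
    if tag:
        cv2.imwrite(f'pics/{tag}.png',im); np.save(f'pics/{tag}_d.npy',d); json.dump({k:np.array(v).tolist() for k,v in c.items()},open(f'pics/{tag}.json','w'))
    return c,im,d
def load(tag):
    return {k:(np.array(v)) for k,v in json.load(open(f'pics/{tag}.json')).items()},cv2.imread(f'pics/{tag}.png'),np.load(f'pics/{tag}_d.npy')
E
python3 - <<'E'
from h import *
s=ctrl.get_state(); print({k:np.round(v,3) for k,v in s.items()})
for n in('scene','side','wrist'):
    c,im,d=shot(n,n+'0'); print(n,np.round(-np.array(c['R']).T@np.array(c['t']),3),c['fovy'],c['distortion'],(d>0).mean())
im=np.vstack([cv2.resize(cv2.imread(f'pics/{n}0.png'),(800,600)) for n in('scene',)])
cv2.imwrite('pics/sceneL.png',im)
cv2.imwrite('pics/sideL.png',cv2.resize(cv2.imread('pics/side0.png'),(800,600)))
E
```

```text
{'time': np.float64(0.0), 'qpos': array([ 0.971,  0.287,  1.578,  0.   ,  1.279, -0.15 ]), 'dq': array([-0.001, -0.002,  0.001, -0.   ,  0.002, -0.   ]), 'joint_efforts': array([-0.0000e+00, -4.0597e+01, -2.9263e+01, -0.0000e+00,  6.0000e-03,
       -0.0000e+00]), 'eef_pos': array([0.293, 0.607, 0.249]), 'tcp_rot': array([ 0.223,  0.975, -0.001, -0.   ]), 'contact_force': array([-0.662, -0.328, -0.021]), 'wrist_torque': array([-0.016, -0.056, -0.003]), 'finger_force': np.float64(0.0), 'opening': np.float64(1.002)}
scene [ 1.781 -0.384  1.078] 45.44623261717246 [-0.18204348  0.          0.          0.          0.        ] 0.9963124593098959
side [ 0.14  -0.534  1.007] 54.51073389210254 [-0.0133553  0.         0.         0.         0.       ] 0.9960835774739584
wrist [0.23  0.639 0.374] 70.10302698973896 [-0.02913614  0.          0.          0.          0.        ] 0.995819091796875
```

View pics/sceneL.png

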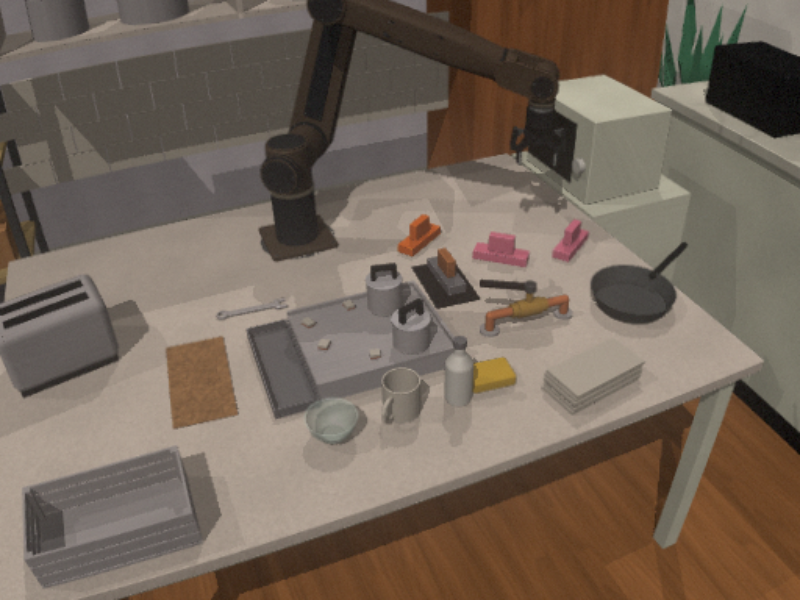

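View pics/sideL.png

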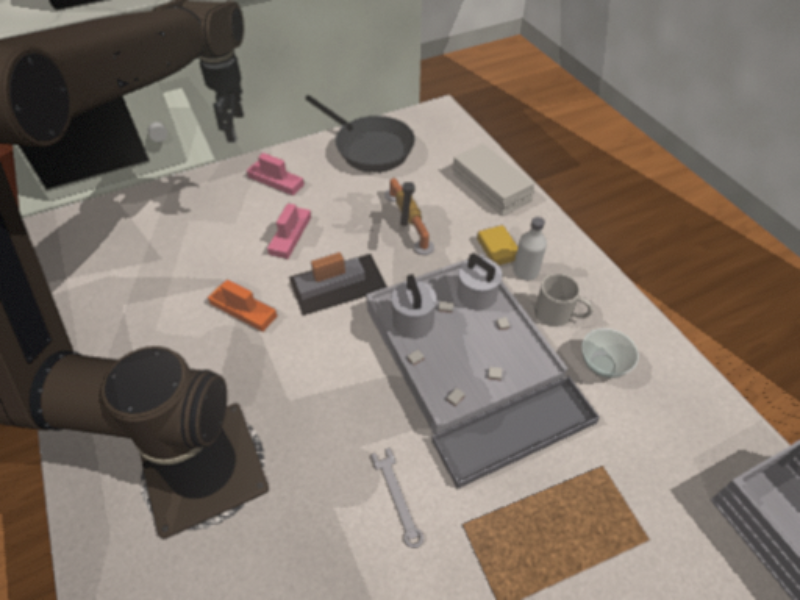

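Scene view (800x600 px): the grey scraper with wooden grip is at (450,270). Possible mix-ups are the orange one (420,235) and pink ones (500,248) and (570,240). The pots are at (385,285) and (410,325), and the valve is at (530,310) with its black lever running to (485,285). The pan handle (670,255) could pass for the lever. The side view shows 5 chips at (447,307), (503,323), (415,357), (495,373) and (455,397). Next I'll fuse both views into a top-down height map.

```bash
cat >> h.py <<'E'
def cloud(tag):
    c,im,d=load(tag); v,u=np.mgrid[0:384,0:512]; m=(d>0)
    return pts(c,np.c_[u[m],v[m]],d[m]),im[m],np.c_[u[m],v[m]]
E
python3 - <<'E'
from h import *
S=500 # px per m
x0,x1,y0,y1=.2,1.0,-.7,.65
W=int((y1-y0)*S);H=int((x1-x0)*S)
out=[]
for t in('scene0','side0'):
    P,C,_=cloud(t)
    fl=(P[:,2]<.015)&(P[:,2]>-.02)&(P[:,0]>.3)&(P[:,0]<1)&(abs(P[:,1])<.4)
    print(t,'table z',np.percentile(P[fl,2],[5,50,95]))
    img=np.zeros((H,W,3),np.uint8)
    k=(P[:,2]<.2)&(P[:,2]>-.05)
    P=P[k];C=C[k];o=np.argsort(P[:,2]);P=P[o];C=C[o]
    r=((x1-P[:,0])*S).astype(int);q=((y1-P[:,1])*S).astype(int)
    g=(r>=0)&(r<H-1)&(q>=0)&(q<W-1)
    for dr in(0,1):
        for dq in(0,1): img[r[g]+dr,q[g]+dq]=C[g]
    out.append(img)
for i in range(0,W,50):
    for im in out: im[::8,i]=(0,255,0)
for j in range(0,H,50):
    for im in out: im[j,::8]=(0,255,0)
o=np.vstack([im for im in out]); print(o.shape)
f=min(800/o.shape[1],600/o.shape[0])
cv2.imwrite('pics/orthoS.png',cv2.resize(out[1],None,fx=800/W,fy=800/W))
cv2.imwrite('pics/orthoC.png',cv2.resize(out[0],None,fx=800/W,fy=800/W))
E
```

```text
scene0 table z [-0.00397364  0.0015229   0.00776694]
side0 table z [-0.00277574  0.00102545  0.00613738]
(800, 675, 3)
```

View pics/orthoS.png

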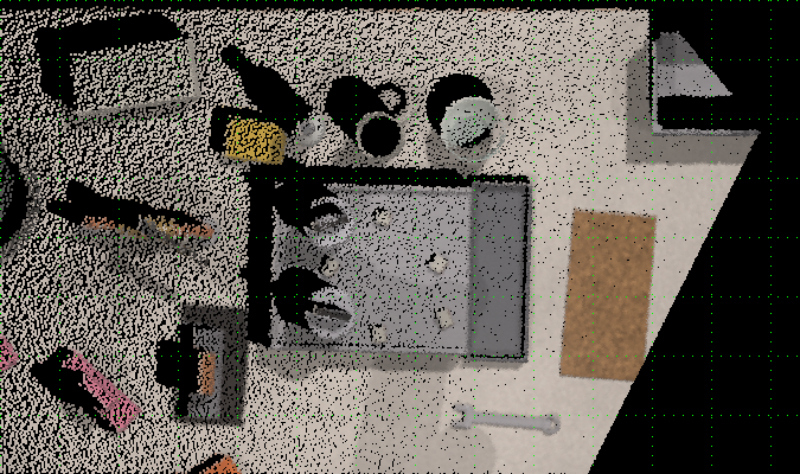

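The side-camera ortho map (y = .65-u/592.6, x = 1-v/592.6) shows:
- The plate spans u 250-470 and v 170-350, with its open edge toward -y and the tray at u 470-528.
- The cork mat is at (608,295).
- The pots are at (330,220) and (330,312).
- There are 5 chips, at (380,215), (436,262), (330,264), (378,332) and (444,318).
- The scraper is at (205,370) on its black mat, and the valve is at (150,228).

Next I'll measure each one from both views.

```bash
cat > meas.py <<'E'
from h import *
def rect(P): 
    (c,s,a)=cv2.minAreaRect((P[:,:2]*1000).astype(np.float32)); return np.round(c,1),np.round(s,1),round(a,1)
def box(P,x,y,z): return (P[:,0]>x[0])&(P[:,0]<x[1])&(P[:,1]>y[0])&(P[:,1]<y[1])&(P[:,2]>z[0])&(P[:,2]<z[1])
E
python3 - <<'E'
from meas import *
for t in('scene0','side0'):
    P,C,_=cloud(t); C=C.astype(int); hsv=cv2.cvtColor(C.astype(np.uint8)[None],cv2.COLOR_BGR2HSV)[0].astype(int)
    print('==',t)
    dark=hsv[:,2]<70
    def rep(n,m):
        if m.sum()<5: print(n,m.sum());return
        Q=P[m]; print(n,m.sum(),'med',np.round(np.median(Q,0)*1000,1),'rect',*rect(Q),'z',np.round(np.percentile(Q[:,2],[5,50,95])*1000,1))
    rep('lever',dark&box(P,(.5,.75),(.28,.6),(.09,.125)))
    rep('pipe',(hsv[:,1]>90)&box(P,(.5,.75),(.25,.6),(.02,.085)))
    rep('grip',(hsv[:,1]>60)&(hsv[:,0]<14)&box(P,(.28,.48),(.24,.38),(.06,.09)))
    rep('grip_all',(hsv[:,1]>60)&(hsv[:,0]<14)&box(P,(.28,.48),(.24,.38),(.03,.09)))
    rep('block',(hsv[:,1]<60)&box(P,(.28,.48),(.2,.42),(.018,.035)))
    rep('rubber',dark&box(P,(.26,.5),(.2,.42),(-.01,.01)))
    rep('handA',dark&box(P,(.57,.7),(.0,.2),(.08,.14)))
    rep('handB',dark&box(P,(.42,.555),(.0,.2),(.08,.14)))
    for n,x in(('lidA',(.57,.72)),('lidB',(.40,.555))):
        rep(n,~dark&box(P,x,(0,.2),(.062,.095)))
    rep('cork',(hsv[:,1]>80)&box(P,(.3,.7),(-.5,-.28),(-.01,.02)))
    pl=box(P,(.45,.65),(-.13,0),(.03,.06)); rep('plate',pl)
    rep('tray',(hsv[:,2]<130)&box(P,(.38,.72),(-.27,-.16),(0,.035)))
    w=box(P,(.40,.72),(-.15,.2),(.04,.065))&(hsv[:,2]>np.median(hsv[pl,2])+25)
    Q=P[w]; 
    g=np.zeros((400,400),np.uint8); g[((Q[:,0]-.38)*1000).astype(int),((Q[:,1]+.18)*1000).astype(int)]=255
    g=cv2.morphologyEx(g,cv2.MORPH_CLOSE,np.ones((7,7)))
    n,l,st,ce=cv2.connectedComponentsWithStats(g)
    for i in range(1,n):
        if st[i,4]>80: print('chip',np.round([ce[i][1]+380,ce[i][0]-180]),st[i,2:])
E
```

```text
== scene0
lever 129 med [591.9 353.4 110.4] rect [595.8 355.9] [129.4  20.9] 57.1 z [102.3 110.4 115.2]
pipe 473 med [627.7 392.6  53.4] rect [641.6 359.7] [119.3 288.5] 25.0 z [29.2 53.4 68.2]
grip 100 med [381.2 299.5  77.5] rect [370.7 303.6] [26.6 75.7] 86.1 z [61.9 77.5 83.5]
grip_all 167 med [385.8 295.9  65.4] rect [371.8 306.2] [31.9 77.7] 86.5 z [34.6 65.4 82.7]
block 199 med [408.  291.1  28.9] rect [372.9 303.2] [ 53.8 160.6] 87.5 z [20.3 28.9 33.9]
rubber 429 med [425.8 267.6   5. ] rect [387.3 294.5] [118.9 199.9] 85.0 z [0.5 5.  8.9]
handA 43 med [627.9  79.4 128.7] rect [619.1  93.9] [31.4 64.1] 17.2 z [118.1 128.7 137.3]
handB 16 med [472.8  92.2 133.8] rect [463.3  94.9] [56.1 38.3] 75.0 z [127.4 133.8 139.2]
lidA 178 med [660.   78.8  78.7] rect [663.2  74.8] [81.1 69.1] 61.6 z [64.5 78.7 93. ]
lidB 159 med [506.3  77.4  78.8] rect [495.5 113.1] [131.2  55.2] 83.6 z [63.5 78.8 93.6]
cork 2029 med [ 519.3 -375.1    5.5] rect [ 497.8 -373.6] [139.8 293. ] 85.4 z [1.4 5.5 9.7]
plate 1318 med [557.7 -66.1  46.8] rect [550.  -64.9] [199.7 129.9] 0.2 z [42.4 46.8 53. ]
tr
[... 640 characters left out ...]
.1]
handA 31 med [622.4 111.3 130.1] rect [625.1  92.4] [11.8 57.2] 16.0 z [121.1 130.1 139.7]
handB 8 med [467.9  64.1 134.5] rect [467.1  87.5] [52.4  8.1] 87.5 z [131.4 134.5 136.8]
lidA 159 med [600.4  62.7  78.2] rect [610.8  74.5] [36.1 82.2] 53.9 z [64.5 78.2 93.2]
lidB 159 med [451.3  57.5  77.8] rect [460.3  68.8] [36.  81.4] 62.2 z [64.2 77.8 92.8]
cork 5686 med [ 495.8 -378.3    3.3] rect [ 502.5 -375.1] [138.3 279.4] 85.2 z [0.3 3.3 6.3]
plate 2439 med [546.3 -67.5  45.6] rect [550. -65.] [199.9 129.9] 0.0 z [42.5 45.6 52.8]
tray 2805 med [ 539.8 -202.6    4.5] rect [ 540.5 -201.1] [ 85.9 301.8] 89.2 z [ 1.3  4.5 24.3]
chip [556. -89.] [ 21  19 158]
chip [634.   3.] [ 14  14 109]
```

```bash
python3 - <<'E'
from meas import *
def pca(Q):
    m=Q[:,:2].mean(0); w,v=np.linalg.eigh(np.cov(Q[:,:2].T)); d=v[:,1]; s=(Q[:,:2]-m)@d; n=(Q[:,:2]-m)@v[:,0]
    mid=m+d*(s.max()+s.min())/2+v[:,0]*(n.max()+n.min())/2
    return 'mid',np.round(mid*1000,1),'len',np.round((np.ptp(s)*1000,np.ptp(n)*1000),1),'ang',round(np.degrees(np.arctan2(d[1],d[0])),1),'ends',np.round((m+d*s.max())*1000),np.round((m+d*s.min())*1000),'z',np.round(np.percentile(Q[:,2],[5,50,95])*1000,1),len(Q)
for t in('scene0','side0'):
    P,C,uv=cloud(t); hsv=cv2.cvtColor(C[None],cv2.COLOR_BGR2HSV)[0].astype(int); dark=hsv[:,2]<75
    print('==',t)
    print('lever',*pca(P[dark&box(P,(.5,.7),(.25,.5),(.1,.125))]))
    print('pipe',*pca(P[(hsv[:,1]>90)&box(P,(.55,.67),(.25,.52),(.03,.085))]))
    for n,x in(('A',(.57,.70)),('B',(.41,.555))):
        b=box(P,x,(0.0,.17),(.09,.18))
        Z=P[b,2]; top=np.percentile(Z,97); print(n,'top',np.round(top*1000,1))
        print(' handle',*pca(P[b&dark&(P[:,2]>top-.012)]))
        k=box(P,x,(0.0,.17),(.098,.18))&~dark
        h=np.histogram(P[k,2],np.arange(.098,.17,.004))[0]; print('  lid z hist',h)
        b=box(P,(x[0]-.02,x[1]+.02),(-.02,.18),(.105,.135))&~dark
        print(' lid',*pca(P[b]))
    # chips: bright, roundish
    im=load(t)[1]; g=cv2.cvtColor(im,cv2.COLOR_BGR2GRAY).astype(int); bl=cv2.medianBlur(g.astype(np.uint8),21).astype(int)
    k=(g[uv[:,1],uv[:,0]]-bl[uv[:,1],uv[:,0]]>18)&box(P,(.415,.68),(-.135,.18),(.042,.07))
    mk=np.zeros((384,512),np.uint8); mk[uv[k][:,1],uv[k][:,0]]=255
    n,l,st,ce=cv2.connectedComponentsWithStats(mk); c=load(t)[0]
    for i in range(1,n):
        if st[i,4]>12: print('chip px',np.round(ce[i]),st[i,4],np.round(onplane(c,ce[i],.052)[0]*1000)[:2])
    # plate rims
    r=box(P,(.38,.72),(-.16,.22),(.05,.062)); print('plate hi pts',np.round(np.percentile(P[r],[1,99],axis=0)*1000))
    tr=box(P,(.3,.75),(-.3,-.13),(.012,.035)); print('tray',*rect(P[tr]))
E
```

```text
== scene0
lever mid [595.  356.7] len [129.7  24.3] ang 56.4 ends [631. 411.] [559. 303.] z [102.3 111.  116.6] 150
pipe mid [623.3 401.5] len [218.8  42.2] ang 84.9 ends [636. 510.] [617. 292.] z [37.7 54.6 68.7] 435
A top 156.1
 handle mid [626.8  96.9] len [63.  17.6] ang 105.5 ends [620. 128.] [637.  67.] z [144.7 152.9 158.1] 74
  lid z hist [ 23  19  26  16  92 127  12   0   0   0   0   1   0   2   1   0   0]
 lid mid [630.4  94.4] len [87.7 79.5] ang 78.4 ends [649. 135.] [631.  49.] z [107.7 118.  121.8] 274
B top 165.4
 handle mid [475.   92.9] len [56.  18.5] ang 76.3 ends [484. 120.] [471.  65.] z [154.6 162.3 167.1] 60
  lid z hist [ 16  21  18  19  19  19  38 124  57   0   1   0   1   2   1   2   6]
 lid mid [478.1  90.5] len [84.7 80.9] ang 79.2 ends [496. 130.] [480.  47.] z [109.7 127.3 131.9] 295
chip px [263. 190.] 31 [471. 163.]
chip px [207. 218.] 15 [547. -88.]
chip px [277. 222.] 33 [665. 134.]
chip px [205. 243.] 13 [ 667. -130.]
plate hi pts [[ 404. -137.   50.]
 [ 692.  191.   61.]]
tray [ 525.2 -200.8] [451.1 140.5] 1.0
== side0
lever mid [584.6 349.3] len [
[... 427 characters left out ...]
 ends [584. 113.] [652.  59.] z [109.5 117.4 121. ] 373
B top 164.1
 handle mid [470.4  89.6] len [55.7 11.7] ang 78.6 ends [476. 117.] [465.  62.] z [156.3 163.1 165.3] 67
  lid z hist [ 24  20  17  21  17  11  82 315  25   3   3   1   3   5   2  11   7]
 lid mid [471.7  90.8] len [87.  87.1] ang 172.8 ends [428.  89.] [514.  78.] z [109.7 127.1 130. ] 498
chip px [244. 191.] 26 [440. 171.]
chip px [285. 195.] 26 [553.  96.]
chip px [298. 200.] 16 [580.  61.]
chip px [322. 206.] 16 [636.   6.]
chip px [254. 216.] 34 [425.  65.]
chip px [266. 228.] 24 [438.  12.]
chip px [317. 238.] 25 [557. -87.]
plate hi pts [[ 405. -135.   50.]
 [ 689.  192.   61.]]
tray [ 524.  -187.7] [110.1 445.8] 88.7
```

Pot heights match pot2 (handle top about 153) and pot3 (about 163). The lever is at about 62° with its axis near (619,403). Now one close crop to confirm the lever and scraper.

```bash
python3 - <<'E'
from h import *
im=cv2.imread('pics/side0.png')[100:210,170:330]; cv2.imwrite('pics/crop1.png',cv2.resize(im,(800,550),interpolation=cv2.INTER_CUBIC))
s=ctrl.get_state(); 
def go(p,r=0): d=(np.array(p)-s['eef_pos'])/.15; print(np.round(d,2),r/90)
ax=np.array([.619,.403]); 
for a in(238,175.5,220.5):
    g=ax+.085*np.array([np.cos(np.radians(a)),np.sin(np.radians(a))]); print(a,np.round(g,3))
go([.574,.331,.25],84)
E
```

```text
238 [0.574 0.331]
175.5 [0.534 0.41 ]
220.5 [0.554 0.348]
[ 1.87 -1.84  0.01] 0.9333333333333333
```

View pics/crop1.png

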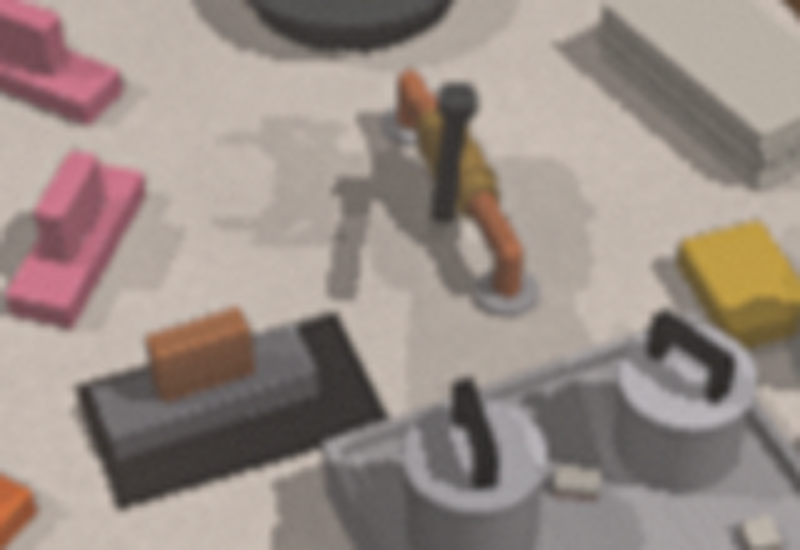

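The crop shows the black lever on the brass valve from (455,95) to (440,220), and the grey scraper with wooden grip at (205,350). The pink and orange ones are the decoys. Moving to above the lever grip.

```bash

python3 -m handwheel '[0.156,-0.153,0,0,0,0.078, 0.156,-0.153,0,0,0,0.078, 0.156,-0.153,0,0,0,0.078, 0.156,-0.153,0,0,0,0.078, 0.156,-0.153,0,0,0,0.078]' 1
python3 -m handwheel '[0.156,-0.153,0,0,0,0.078, 0.156,-0.153,0,0,0,0.078, 0.156,-0.153,0,0,0,0.078, 0.156,-0.153,0,0,0,0.078, 0.156,-0.153,0,0,0,0.078]' 
python3 -m handwheel '[0.156,-0.153,0,0,0,0.078, 0.156,-0.153,0,0,0,0.078, 0,0,0,0,0,0, 0,0,0,0,0,0, 0,0,0,0,0,0]'
python3 - <<'E'
from h import *
c,im,d=shot('wrist','w1'); cv2.imwrite('pics/w1L.png',im)
print(proj(c,[[.574,.331,.105],[.619,.403,.112]]))
E
```

```text
time: 0.57
eef_pos: [0.4111, 0.4919, 0.2499]
tcp_rot: [-0.085, 0.996, -0.0, -0.0]
contact_force: [0.1, -0.4, -0.6]
opening: 1.003
finger_force: 0.0
time: 0.98
eef_pos: [0.5282, 0.377, 0.2499]
tcp_rot: [-0.381, 0.925, 0.0, -0.0]
contact_force: [0.1, 0.8, -0.5]
opening: 1.001
finger_force: 0.0
time: 1.4
eef_pos: [0.5738, 0.3326, 0.2498]
tcp_rot: [-0.488, 0.873, 0.0, -0.001]
contact_force: [-0.0, 1.0, -0.8]
opening: 0.998
finger_force: 0.0
[[255.86883081 183.56409125]
 [255.44985439 261.44579107]]
```

View pics/w1L.png

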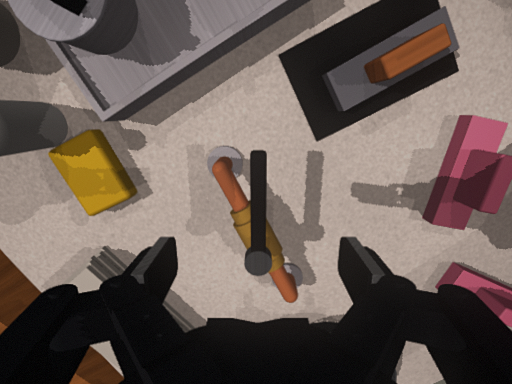

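The wrist view shows the lever upright in the picture, from its axis (258,262) to its end (258,151), centred between the fingers. Next I'll measure it and descend.

```bash
python3 - <<'E'
from meas import *
c,im,d=load('w1'); P=onplane(c,[[258,262],[258,151],[258,155],[250,200],[266,200]],.112); print(np.round(P*1000,1)); v=P[1]-P[0]; print(np.degrees(np.arctan2(v[1],v[0]))%360,np.linalg.norm(v))
uv=[[258,v] for v in(160,180,200,220)]; print(np.round(pts(c,uv,[d[y,x] for x,y in uv])*1000,1))
g=P[0][:2]*0+P[0][:2]+.085*v[:2]/np.linalg.norm(v); print(g)
E
python3 -m handwheel '[0,0,-0.23,0,0,0, 0,0,-0.23,0,0,0, 0,0,-0.23,0,0,0, 0,0,-0.20,0,0,0, 0,0,0,0,0,0]' 0.6
```

```text
[[617.  405.  112. ]
 [554.4 303.2 112. ]
 [556.4 306.5 112. ]
 [587.  340.9 112. ]
 [573.3 349.4 112. ]]
238.40776047693697 0.11953476288842393
[[558.8 310.3 114. ]
 [569.1 327.1 114.1]
 [580.  344.9 113. ]
 [591.3 363.2 113. ]]
[0.57248219 0.33261718]
time: 1.87
eef_pos: [0.5683, 0.3319, 0.1085]
tcp_rot: [-0.489, 0.872, 0.001, -0.007]
contact_force: [-1.7, -0.3, -1.9]
opening: 0.6
finger_force: 0.0
```

```bash

python3 -m handwheel '[0,0,0,0,0,0, 0,0,0,0,0,0]'
python3 -m handwheel '[0,0,0,0,0,0, 0,0,0,0,0,0, 0,0,0,0,0,0, 0,0,0,0,0,0, 0,0,0,0,0,0]' 0.1 30
```

```text
time: 2.03
eef_pos: [0.5748, 0.3338, 0.1191]
tcp_rot: [-0.489, 0.872, -0.0, 0.002]
contact_force: [-0.2, 0.9, 0.4]
opening: 0.603
finger_force: 0.0
time: 2.45
eef_pos: [0.5752, 0.3332, 0.1195]
tcp_rot: [-0.489, 0.872, -0.0, 0.002]
contact_force: [-1.8, 0.1, 6.1]
opening: 0.178
finger_force: 34.0
```

```bash
python3 - <<'E'
import numpy as np
f=lambda a:.0845*np.array([np.cos(np.radians(a)),np.sin(np.radians(a))])
a=239.
for i in range(10):
    b=a-6.5; print(round(b,1),np.round((f(b)-f(a))/.15,3),-6.5/90); a=b
E
```

```text
232.5 [-0.053  0.036] -0.07222222222222222
226.0 [-0.048  0.042] -0.07222222222222222
219.5 [-0.043  0.047] -0.07222222222222222
213.0 [-0.038  0.052] -0.07222222222222222
206.5 [-0.032  0.055] -0.07222222222222222
200.0 [-0.025  0.059] -0.07222222222222222
193.5 [-0.018  0.061] -0.07222222222222222
187.0 [-0.011  0.063] -0.07222222222222222
180.5 [-0.004  0.064] -0.07222222222222222
174.0 [0.003 0.064] -0.07222222222222222
```

```bash

python3 -m handwheel '[-0.053,0.036,0,0,0,-0.072, -0.048,0.042,0,0,0,-0.072, -0.043,0.047,0,0,0,-0.072, -0.038,0.052,0,0,0,-0.072, -0.032,0.055,0,0,0,-0.072]'
python3 -m handwheel '[-0.025,0.059,0,0,0,-0.072, -0.018,0.061,0,0,0,-0.072, -0.011,0.063,0,0,0,-0.072, -0.004,0.064,0,0,0,-0.072, 0,0,0,0,0,0]'
python3 -m handwheel '[0,0.030,0,0,0,-0.035, 0,0,0,0,0,0, 0,0,0,0,0,0]'
python3 -m handwheel '[0.002,0.034,0,0,0,-0.035, 0,0,0,0,0,0, 0,0,0,0,0,0]'
```

```text
time: 2.87
eef_pos: [0.5433, 0.3677, 0.1195]
tcp_rot: [-0.223, 0.975, -0.0, 0.002]
contact_force: [-0.4, -0.8, 5.7]
opening: 0.175
finger_force: 33.8
time: 3.28
eef_pos: [0.5346, 0.4052, 0.1195]
tcp_rot: [0.001, 1.0, 0.0, 0.002]
contact_force: [-1.2, -3.2, 8.0]
opening: 0.175
finger_force: 34.2
time: 3.53
eef_pos: [0.5348, 0.4091, 0.1195]
tcp_rot: [0.027, 1.0, 0.001, 0.002]
contact_force: [-1.3, -1.4, 7.0]
opening: 0.173
finger_force: 33.9
time: 3.78
eef_pos: [0.535, 0.4119, 0.1195]
tcp_rot: [0.052, 0.999, -0.003, 0.001]
contact_force: [-2.1, -8.1, 8.6]
opening: 0.177
finger_force: 34.9
```

```bash

python3 -m handwheel '[0,0.03,0,0,0,-0.02, 0,0,0,0,0,0, 0,0,0,0,0,0]'
python3 -m handwheel '[0,0,0,0,0,0, 0,0,0,0,0,0, 0,0,0,0,0,0]' 0.6
python3 -m handwheel '[0,0,0.25,0,0,0, 0,0,0.25,0,0,0, 0,0,0.25,0,0,0, 0,0,0.25,0,0,0, 0,0,0,0,0,0]' 1
python3 - <<'E'
from h import *
c,im,d=shot('wrist','w2'); c,im2,d=shot('side','s2'); cv2.imwrite('pics/w2L.png',np.hstack([im,im2])[:, :][::1])
cv2.imwrite('pics/w2L.png',cv2.resize(np.hstack([im,im2]),(800,300)))
print(proj(load('w2')[0],[[.617,.405,.112],[.497,.405,.112]]))
E
```

```text
time: 4.03
eef_pos: [0.5351, 0.4125, 0.1194]
tcp_rot: [0.066, 0.998, -0.008, 0.0]
contact_force: [-3.0, -19.6, 13.3]
opening: 0.174
finger_force: 41.4
time: 4.28
eef_pos: [0.5339, 0.4184, 0.117]
tcp_rot: [0.07, 0.998, 0.0, 0.0]
contact_force: [-0.5, 0.1, -0.8]
opening: 0.589
finger_force: 0.0
time: 4.7
eef_pos: [0.5368, 0.421, 0.2781]
tcp_rot: [0.069, 0.998, 0.005, 0.007]
contact_force: [-0.1, 0.1, 1.8]
opening: 0.999
finger_force: 0.0
[[251.24392956 245.6512547 ]
 [234.77651763 143.95243582]]
```

View pics/w2L.png

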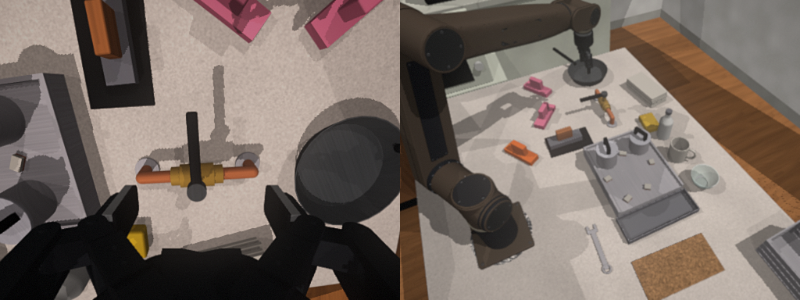

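The wrist view shows the lever square to the pipe, so the valve is shut. Next I'll go to above pot A, rotating -65°, and check its position there.

```bash

python3 -m handwheel '[0.059,-0.218,0,0,0,-0.072, 0.059,-0.218,0,0,0,-0.072, 0.059,-0.218,0,0,0,-0.072, 0.059,-0.218,0,0,0,-0.072, 0.059,-0.218,0,0,0,-0.072]'
python3 -m handwheel '[0.059,-0.218,0,0,0,-0.072, 0.059,-0.218,0,0,0,-0.072, 0.059,-0.218,0,0,0,-0.072, 0.059,-0.218,0,0,0,-0.072, 0.059,-0.218,0.1,0,0,-0.072]'
python3 -m handwheel '[0,0,0.1,0,0,0, 0,0,0,0,0,0, 0,0,0,0,0,0]'
cat >> meas.py <<'E'
def pca(Q):
    m=np.median(Q[:,:2],0); Q=Q[np.linalg.norm(Q[:,:2]-m,axis=1)<.06]
    m=Q[:,:2].mean(0); w,v=np.linalg.eigh(np.cov(Q[:,:2].T)); d=v[:,1]; s=(Q[:,:2]-m)@d; n=(Q[:,:2]-m)@v[:,0]
    mid=m+d*(s.max()+s.min())/2+v[:,0]*(n.max()+n.min())/2
    return np.round(mid*1000,1),np.round((np.ptp(s)*1000,np.ptp(n)*1000),1),round(np.degrees(np.arctan2(d[1],d[0]))%180,1),np.round(np.percentile(Q[:,2],[5,50,95])*1000,1),len(Q)
def tyaw(s):
    x,y=s['tcp_rot'][:2]; return np.degrees(np.arctan2(y*y-x*x,2*x*y))
def delta(p,yaw=None):
    s=ctrl.get_state(); r=0 if yaw is None else (yaw-tyaw(s)+90)%180-90
    print('pos',np.round(s['eef_pos'],4),'yaw',round(tyaw(s),1),'delta units',np.round((np.array(p)-s['eef_pos'])/.15,3),'turn',round(r/90,3))
E
python3 - <<'E'
from meas import *
c,im,d=load('w2'); P=onplane(c,[[252,244],[246,143]],.112);v=P[1]-P[0];print(P[0],np.degrees(np.arctan2(v[1],v[0]))%360)
Q=onplane(c,[[191,225],[310,220]],.05);v=Q[1]-Q[0];print('pipe',np.degrees(np.arctan2(v[1],v[0])))
c,im,d=shot('wrist','w3')
P,C,_=cloud('w3'); dark=C.max(1)<75
for n,x,z in(('A',(.56,.70),.140),('B',(.41,.55),.150)):
    m=dark&box(P,x,(0,.18),(z,.18)); print(n,*pca(P[m])); m=~dark&box(P,x,(0,.18),(z-.034,z-.016)); print(' lid',*pca(P[m]))
delta([.625,.093,.30],17)
E
```

```text
time: 5.22
eef_pos: [0.577, 0.2536, 0.2638]
tcp_rot: [0.347, 0.938, -0.001, -0.002]
contact_force: [1.3, 0.8, -0.2]
opening: 0.997
finger_force: 0.0
time: 5.63
eef_pos: [0.6198, 0.0901, 0.2752]
tcp_rot: [0.595, 0.804, -0.003, -0.005]
contact_force: [0.8, 0.1, -0.5]
opening: 0.999
finger_force: 0.0
time: 5.88
eef_pos: [0.6221, 0.0915, 0.2956]
tcp_rot: [0.593, 0.805, -0.0, -0.001]
contact_force: [0.5, -0.1, -0.5]
opening: 1.003
finger_force: 0.0
[0.61498817 0.40619155 0.112     ] 174.8224366415344
pipe 84.42237909270149
A [624.8  96.2] [57.9 13.1] 107.0 [152.4 154.  155.3] 761
 lid [625.1  95.1] [86.6 87.4] 18.3 [116.9 118.1 119.3] 3701
B [471.9  91.8] [61.1 14.5] 78.0 [154.5 163.7 164.9] 1191
 lid [471.9  92.1] [86.8 86.8] 152.7 [126.7 128.  129.2] 3886
pos [0.6215 0.0921 0.2948] yaw 17.3 delta units [0.023 0.006 0.035] turn -0.003
```

View pics/w3.png

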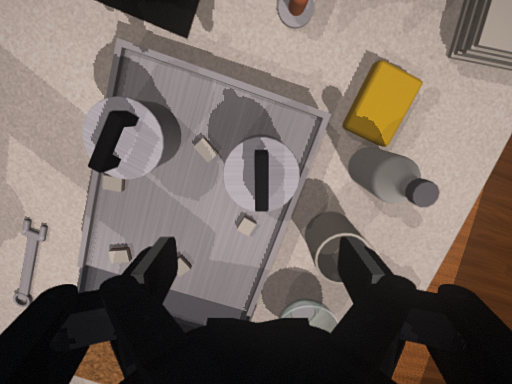

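The wrist view shows pot A's handle at (262,180) and pot B's at (113,140), with 5 chips at (205,148), (246,223), (112,185), (120,252) and (183,263). The lever reads 174.8° against the pipe's 84.4°, so it is shut. Next I'll grasp pot A.

```bash

python3 -m handwheel '[0.022,0.023,-0.245,0,0,0, 0,0,-0.245,0,0,0, 0,0,-0.245,0,0,0, 0,0,-0.245,0,0,0, 0,0,0,0,0,0]' 0.6
python3 -m handwheel '[0,0,0,0,0,0, 0,0,0,0,0,0]'
python3 -m handwheel '[0,0,0,0,0,0, 0,0,0,0,0,0, 0,0,0,0,0,0, 0,0,0,0,0,0, 0,0,0,0,0,0]' 0 50
python3 -m handwheel '[0,0,0.1,0,0,0, 0,0,0.15,0,0,0, 0,0,0.2,0,0,0, 0,0,0.2,0,0,0, 0,0,0,0,0,0]'
```

```text
time: 6.35
eef_pos: [0.6181, 0.0964, 0.1381]
tcp_rot: [0.592, 0.806, -0.006, -0.008]
contact_force: [-1.4, -0.1, -1.4]
opening: 0.601
finger_force: 0.0
time: 6.52
eef_pos: [0.6261, 0.0957, 0.151]
tcp_rot: [0.593, 0.806, 0.0, 0.001]
contact_force: [0.1, 0.1, 0.1]
opening: 0.601
finger_force: 0.0
time: 6.93
eef_pos: [0.6261, 0.0947, 0.1524]
tcp_rot: [0.593, 0.805, 0.0, 0.001]
contact_force: [-3.4, -1.0, 6.2]
opening: 0.149
finger_force: 51.3
time: 7.35
eef_pos: [0.6286, 0.0949, 0.2545]
tcp_rot: [0.593, 0.805, 0.004, 0.005]
contact_force: [1.5, -0.0, -1.9]
opening: 0.151
finger_force: 50.1
```

```bash

R='x'; python3 -m handwheel '[-0.0265,-0.211,0,0,0,0, -0.0265,-0.211,0,0,0,0, -0.0265,-0.211,0,0,0,0, -0.0265,-0.211,0,0,0,0, -0.0265,-0.211,0,0,0,0]'
python3 -m handwheel '[-0.0265,-0.211,0,0,0,0, -0.0265,-0.211,0,0,0,0, -0.0265,-0.211,0,0,0,0, -0.0265,-0.211,0,0,0,0, -0.0265,-0.211,0,0,0,0]'
python3 -m handwheel '[-0.0265,-0.211,0,0,0,0, -0.0265,-0.211,0,0,0,0, -0.0265,-0.211,0,0,0,0, -0.0265,-0.211,0,0,0,0, -0.0265,-0.211,0,0,0,0]'
python3 -m handwheel '[0,0,0,0,0,0, 0,0,0,0,0,0, 0,0,0,0,0,0]'
python3 - <<'E'
from meas import *
delta([.567,-.380,.125])
E
```

```text
time: 7.77
eef_pos: [0.6042, -0.0644, 0.2444]
tcp_rot: [0.593, 0.805, -0.001, -0.002]
contact_force: [0.3, 0.1, -4.9]
opening: 0.146
finger_force: 50.0
time: 8.18
eef_pos: [0.5844, -0.2226, 0.2443]
tcp_rot: [0.593, 0.805, -0.0, -0.002]
contact_force: [0.4, -0.3, -4.7]
opening: 0.147
finger_force: 50.0
time: 8.6
eef_pos: [0.5647, -0.3807, 0.2439]
tcp_rot: [0.593, 0.805, 0.0, -0.002]
contact_force: [-0.1, -0.2, -5.2]
opening: 0.15
finger_force: 50.0
time: 8.85
eef_pos: [0.5652, -0.3792, 0.2446]
tcp_rot: [0.593, 0.805, 0.001, -0.002]
contact_force: [-0.8, -0.2, -4.5]
opening: 0.147
finger_force: 49.9
pos [ 0.5652 -0.3792  0.2446] yaw 17.2 delta units [ 0.012 -0.005 -0.798] turn 0.0
```

```bash

python3 -m handwheel '[0.012,-0.005,-0.2,0,0,0, 0,0,-0.2,0,0,0, 0,0,-0.2,0,0,0, 0,0,-0.2,0,0,0, 0,0,0,0,0,0]'
python3 -m handwheel '[0,0,0,0,0,0, 0,0,-0.05,0,0,0, 0,0,-0.02,0,0,0, 0,0,0,0,0,0]'
python3 -m handwheel '[0,0,-0.02,0,0,0, 0,0,0,0,0,0, 0,0,0,0,0,0]'
```

```text
time: 9.27
eef_pos: [0.5639, -0.3752, 0.1177]
tcp_rot: [0.592, 0.806, 0.001, -0.008]
contact_force: [-2.4, 2.3, -7.6]
opening: 0.153
finger_force: 49.9
time: 9.6
eef_pos: [0.5685, -0.3809, 0.1184]
tcp_rot: [0.593, 0.805, -0.0, 0.001]
contact_force: [-0.9, 0.0, -4.2]
opening: 0.146
finger_force: 49.9
time: 9.85
eef_pos: [0.5678, -0.3808, 0.1144]
tcp_rot: [0.593, 0.805, -0.0, 0.0]
contact_force: [0.2, 0.1, -3.8]
opening: 0.148
finger_force: 49.9
```

```bash

python3 -m handwheel '[0,0,-0.018,0,0,0, 0,0,0,0,0,0, 0,0,0,0,0,0]'
python3 -m handwheel '[0,0,-0.008,0,0,0, 0,0,0,0,0,0, 0,0,0,0,0,0]'
```

```text
time: 10.1
eef_pos: [0.5679, -0.3809, 0.1114]
tcp_rot: [0.593, 0.805, -0.0, 0.0]
contact_force: [-0.3, -0.5, -3.0]
opening: 0.154
finger_force: 50.1
time: 10.35
eef_pos: [0.568, -0.3811, 0.1114]
tcp_rot: [0.593, 0.805, -0.0, 0.001]
contact_force: [-3.0, 1.3, 3.1]
opening: 0.149
finger_force: 50.9
```

```bash

python3 -m handwheel '[0,0,0,0,0,0, 0,0,0,0,0,0, 0,0,0,0,0,0]' 0.6
python3 -m handwheel '[0,0,0.25,0,0,0, 0,0,0.25,0,0,0, 0,0,0.25,0,0,0, 0,0,0.25,0,0,0, 0,0,0.25,0,0,0]'
python3 -m handwheel '[-0.046,0.225,0,0,0,-0.0235, -0.046,0.225,0,0,0,-0.0235, -0.046,0.225,0,0,0,-0.0235, -0.046,0.225,0,0,0,-0.0235, -0.046,0.225,0,0,0,-0.0235]'
python3 -m handwheel '[-0.046,0.225,0,0,0,-0.0235, -0.046,0.225,0,0,0,-0.0235, -0.046,0.225,0,0,0,-0.0235, -0.046,0.225,0,0,0,-0.0235, -0.046,0.225,0,0,0,-0.0235]'
python3 -m handwheel '[-0.046,0.225,0,0,0,-0.0235, -0.046,0.225,0,0,0,-0.0235, -0.046,0.225,0,0,0,-0.0235, -0.046,0.225,0,0,0,-0.0235, 0,0,0,0,0,0]'
python3 -m handwheel '[0,0,0,0,0,0, 0,0,0,0,0,0]'
python3 - <<'E'
from meas import *
shot('wrist','w4'); shot('side','s4')
P,C,_=cloud('w4'); dark=C.max(1)<75
n,x,z='B',(.39,.57),.150
m=dark&box(P,x,(0,.18),(z,.18)); r=pca(P[m]); print(n,*r); m=~dark&box(P,x,(0,.18),(z-.034,z-.016)); q=pca(P[m]); print(' lid',*q)
delta([*(q[0]/1000),.158],r[2]-90)
P,C,_=cloud('s4');dark=C.max(1)<75
m=~dark&box(P,(.48,.66),(-.48,-.28),(.06,.088)); print('potA lid',*pca(P[m]))
E
```

```text
time: 10.6
eef_pos: [0.568, -0.3808, 0.11]
tcp_rot: [0.593, 0.805, 0.0, 0.001]
contact_force: [-0.1, -0.2, -0.4]
opening: 0.57
finger_force: 0.0
time: 11.02
eef_pos: [0.5677, -0.3805, 0.2992]
tcp_rot: [0.593, 0.805, 0.0, 0.0]
contact_force: [-0.1, -1.0, 1.0]
opening: 0.602
finger_force: 0.0
time: 11.43
eef_pos: [0.5328, -0.2105, 0.2974]
tcp_rot: [0.666, 0.746, 0.0, 0.0]
contact_force: [0.9, 0.7, 0.3]
opening: 0.599
finger_force: 0.0
time: 11.85
eef_pos: [0.4982, -0.0416, 0.2975]
tcp_rot: [0.731, 0.682, 0.0, 0.0]
contact_force: [-0.0, 0.7, 0.2]
opening: 0.6
finger_force: 0.0
time: 12.27
eef_pos: [0.4698, 0.0964, 0.2976]
tcp_rot: [0.778, 0.629, 0.001, -0.001]
contact_force: [0.4, -0.9, 0.8]
opening: 0.6
finger_force: 0.0
time: 12.43
eef_pos: [0.4713, 0.0917, 0.2975]
tcp_rot: [0.779, 0.627, 0.0, 0.0]
contact_force: [1.0, 0.7, -0.6]
opening: 0.604
finger_force: 0.0
B [471.5  92.3] [59.  13.1] 77.4 [162.3 164.  165.2] 835
 lid [471.3  92. ] [87.8 86.4] 167.5 [126.9 128.1 129.3] 3842
pos [0.4714 0.0909 0.2974] yaw -12.4 delta units [-0.001  0.007 -0.929] turn -0.002
potA lid [ 567.9 -381.2] [86.4 88.1] 4.8 [71.8 75.2 78.1] 787
```

```bash

python3 -m handwheel '[0,0.007,-0.232,0,0,0, 0,0,-0.232,0,0,0, 0,0,-0.232,0,0,0, 0,0,-0.232,0,0,0, 0,0,0,0,0,0]' 0.6
python3 -m handwheel '[0,0,0,0,0,0, 0,0,0,0,0,0]'
python3 -m handwheel '[0,0,0,0,0,0, 0,0,0,0,0,0, 0,0,0,0,0,0, 0,0,0,0,0,0, 0,0,0,0,0,0]' 0 50
python3 -m handwheel '[0,0,0.1,0,0,0, 0,0,0.15,0,0,0, 0,0,0.2,0,0,0, 0,0,0.2,0,0,0, 0,0,0,0,0,0]'
python3 -m handwheel '[-0.0148,-0.205,0,0,0,0, -0.0148,-0.205,0,0,0,0, -0.0148,-0.205,0,0,0,0, -0.0148,-0.205,0,0,0,0, -0.0148,-0.205,0,0,0,0]'
python3 -m handwheel '[-0.0148,-0.205,0,0,0,0, -0.0148,-0.205,0,0,0,0, -0.0148,-0.205,0,0,0,0, -0.0148,-0.205,0,0,0,0, -0.0148,-0.205,0,0,0,0]'
python3 -m handwheel '[-0.0148,-0.205,0,0,0,0, -0.0148,-0.205,0,0,0,0, -0.0148,-0.205,0,0,0,0, -0.0148,-0.205,0,0,0,0, -0.0148,-0.205,0,0,0,0]'
python3 -m handwheel '[0,0,0,0,0,0, 0,0,0,0,0,0, 0,0,0,0,0,0]'
```

```text
time: 12.95
eef_pos: [0.4663, 0.0916, 0.1507]
tcp_rot: [0.78, 0.626, -0.006, -0.005]
contact_force: [-0.6, 0.1, -1.5]
opening: 0.595
finger_force: 0.0
time: 13.12
eef_pos: [0.4726, 0.0922, 0.1602]
tcp_rot: [0.78, 0.626, 0.001, 0.001]
contact_force: [0.5, -0.4, -0.2]
opening: 0.601
finger_force: 0.0
time: 13.53
eef_pos: [0.472, 0.0929, 0.1603]
tcp_rot: [0.779, 0.627, 0.001, 0.001]
contact_force: [-2.4, 0.3, 6.3]
opening: 0.146
finger_force: 49.5
time: 13.95
eef_pos: [0.4742, 0.0931, 0.2625]
tcp_rot: [0.779, 0.627, 0.005, 0.004]
contact_force: [1.7, -0.5, -1.6]
opening: 0.153
finger_force: 49.4
time: 14.37
eef_pos: [0.459, -0.0617, 0.2541]
tcp_rot: [0.779, 0.627, -0.0, -0.001]
contact_force: [0.9, -0.5, -2.5]
opening: 0.148
finger_force: 49.3
time: 14.78
eef_pos: [0.448, -0.2156, 0.2541]
tcp_rot: [0.779, 0.627, -0.0, -0.001]
contact_force: [0.6, 0.4, -2.8]
opening: 0.154
finger_force: 49.3
time: 15.2
eef_pos: [0.437, -0.3692, 0.2537]
tcp_rot: [0.779, 0.627, 0.0, -0.001]
contact_force: [0.2, 0.9, -2.0]
opening: 0.146
finger_force: 49.3
time: 15.45
eef_pos: [0.4374, -0.3675, 0.2541]
tcp_rot: [0.779, 0.627, 0.0, -0.002]
contact_force: [0.3, 0.1, -2.7]
opening: 0.153
finger_force: 49.3
```

```bash

python3 -m handwheel '[0,-0.012,-0.2,0,0,0, 0,0,-0.2,0,0,0, 0,0,-0.2,0,0,0, 0,0,-0.2,0,0,0, 0,0,0,0,0,0]'
python3 -m handwheel '[0,0,0,0,0,0, 0,0,-0.05,0,0,0, 0,0,-0.03,0,0,0, 0,0,0,0,0,0, 0,0,0,0,0,0]'
python3 -m handwheel '[0,0,-0.015,0,0,0, 0,0,0,0,0,0, 0,0,0,0,0,0]'
python3 -m handwheel '[0,0,-0.01,0,0,0, 0,0,0,0,0,0, 0,0,0,0,0,0]'
```

```text
time: 15.87
eef_pos: [0.4347, -0.3646, 0.128]
tcp_rot: [0.779, 0.627, -0.0, -0.008]
contact_force: [-1.6, 1.7, -4.1]
opening: 0.151
finger_force: 49.4
time: 16.28
eef_pos: [0.4383, -0.3705, 0.1249]
tcp_rot: [0.779, 0.627, 0.0, 0.001]
contact_force: [-0.3, -0.6, -2.3]
opening: 0.15
finger_force: 49.4
time: 16.53
eef_pos: [0.4379, -0.3703, 0.1218]
tcp_rot: [0.779, 0.627, 0.0, 0.0]
contact_force: [-0.3, -1.0, -2.8]
opening: 0.152
finger_force: 49.4
time: 16.78
eef_pos: [0.4377, -0.3701, 0.1199]
tcp_rot: [0.779, 0.627, -0.0, -0.0]
contact_force: [-0.2, -0.5, -2.8]
opening: 0.151
finger_force: 49.4
```

```bash

python3 -m handwheel '[0,0,-0.01,0,0,0, 0,0,0,0,0,0, 0,0,0,0,0,0]'
python3 -m handwheel '[0,0,0,0,0,0, 0,0,0,0,0,0, 0,0,0,0,0,0]' 0.6
python3 -m handwheel '[0,0,0.25,0,0,0, 0,0,0.25,0,0,0, 0,0,0.25,0,0,0, 0,0,0.25,0,0,0, 0,0,0,0,0,0]'
python3 -m handwheel '[-0.025,0.249,0,0,0,0.0616, -0.025,0.249,0,0,0,0.0616, -0.025,0.249,0,0,0,0.0616, -0.025,0.249,0,0,0,0.0616, -0.025,0.249,0,0,0,0.0616]'
python3 -m handwheel '[-0.025,0.249,0,0,0,0.0616, -0.025,0.249,0,0,0,0.0616, -0.025,0.249,0,0,0,0.0616, -0.025,0.249,0,0,0,0.0616, -0.025,0.249,0,0,0,0.0616]'
python3 -m handwheel '[-0.025,0.249,0,0,0,0.0616, -0.025,0.249,0,0,0,0.0616, -0.025,0.249,0,0,0,0.0616, -0.025,0.249,0,0,0,0.0616, -0.025,0.249,0,0,0,0.0616]'
python3 -m handwheel '[-0.025,0.249,0,0,0,0.0616, -0.025,0.249,0,0,0,0.0616, -0.025,0.249,0,0,0,0.0616, 0,0,0,0,0,0, 0,0,0,0,0,0]'
python3 - <<'E'
from meas import *
shot('wrist','w5'); shot('side','s5'); shot('scene','c5')
P,C,_=cloud('w5'); hsv=cv2.cvtColor(C[None],cv2.COLOR_BGR2HSV)[0].astype(int); dark=C.max(1)<60
w=(hsv[:,1]>60)&(hsv[:,0]<14)&box(P,(.25,.48),(.18,.42),(.069,.09)); r=pca(P[w]); print('grip',*r)
b=(hsv[:,1]<60)&box(P,(.25,.48),(.18,.42),(.018,.035)); print('block',*rect(P[b]),np.median(P[b,2]))
b=dark&box(P,(.25,.5),(.16,.42),(-.01,.01)); print('rubber',*rect(P[b]),np.median(P[b,2]))
b=box(P,(.45,.6),(-.02,.08),(.03,.06)); print('plate z',np.median(P[b,2]))
delta([*(r[0]/1000),.06],r[2]+90)
for t in('s5','c5'):
    P,C,_=cloud(t);dk=C.max(1)<75
    for n,x,z in(('A',(.51,.66),(.06,.088)),('B',(.35,.50),(.07,.098))): print(t,n,*pca(P[~dk&box(P,x,(-.48,-.28),z)]))
im=cv2.imread('pics/s5.png')[120:310,200:420]; cv2.imwrite('pics/s5L.png',np.hstack([cv2.resize(im,(445,384)),cv2.imread('pics/w5.png')[:,:350]]))
E
```

```text
time: 17.03
eef_pos: [0.4381, -0.3703, 0.1198]
tcp_rot: [0.779, 0.627, 0.0, 0.0]
contact_force: [-1.6, 2.9, 4.0]
opening: 0.151
finger_force: 50.5
time: 17.28
eef_pos: [0.438, -0.3704, 0.1185]
tcp_rot: [0.779, 0.627, -0.0, 0.001]
contact_force: [0.3, 0.1, 0.5]
opening: 0.568
finger_force: 0.0
time: 17.7
eef_pos: [0.4405, -0.3734, 0.2787]
tcp_rot: [0.779, 0.627, 0.0, 0.009]
contact_force: [0.5, -1.2, 0.6]
opening: 0.598
finger_force: 0.0
time: 18.12
eef_pos: [0.4186, -0.182, 0.268]
tcp_rot: [0.605, 0.796, 0.0, 0.0]
contact_force: [0.6, 0.2, -0.2]
opening: 0.597
finger_force: 0.0
time: 18.53
eef_pos: [0.3999, 0.0049, 0.2684]
tcp_rot: [0.396, 0.918, 0.0, 0.001]
contact_force: [0.3, -0.5, -0.3]
opening: 0.6
finger_force: 0.0
time: 18.95
eef_pos: [0.3811, 0.192, 0.2685]
tcp_rot: [0.164, 0.986, 0.0, 0.001]
contact_force: [0.0, 0.6, -0.8]
opening: 0.6
finger_force: 0.0
time: 19.37
eef_pos: [0.3697, 0.3036, 0.268]
tcp_rot: [0.021, 1.0, -0.0, -0.0]
contact_force: [0.7, -0.6, -0.8]
opening: 0.596
finger_force: 0.0
grip [369.8 304.3] [69.2 23.1] 177.5 [77.4 79.  80.3] 1153
block [384.2 255.2] [147.8 182. ] 87.6 0.029146844926581192
rubber [382.6 275. ] [155.9 200.2] 85.2 0.004174838304189378
plate z 0.04599526111184958
pos [0.3705 0.3013 0.2682] yaw 87.3 delta units [-0.005  0.02  -1.388] turn 0.002
s5 A [ 567.8 -380.9] [87.7 88.3] 6.4 [71.1 75.1 78.2] 790
s5 B [ 437.1 -370.4] [86.9 87.2] 160.8 [82.2 85.2 88.1] 884
c5 A [ 571.6 -377.3] [89. 84.] 107.4 [63.1 76.6 81.1] 334
c5 B [ 446.4 -370.5] [86.  73.1] 84.3 [73.  86.3 91. ] 287
```

View pics/s5L.png

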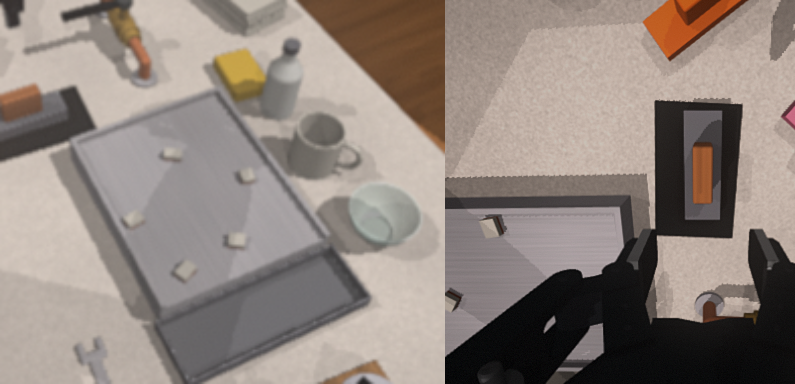

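The left half (side camera) shows exactly 5 chips on the plate, at (172,153), (247,176), (133,219), (236,240) and (185,270). The right half (wrist) shows the scraper undisturbed on its rubber mat at (702,165). Next I'll grasp the scraper.

```bash

python3 -m handwheel '[-0.005,0.018,-0.24,0,0,0, 0,0,-0.24,0,0,0, 0,0,-0.24,0,0,0, 0,0,-0.24,0,0,0, 0,0,-0.24,0,0,0]'
python3 -m handwheel '[0,0,-0.18,0,0,0, 0,0,0,0,0,0, 0,0,0,0,0,0]'
python3 -m handwheel '[0,0,0,0,0,0, 0,0,0,0,0,0, 0,0,0,0,0,0, 0,0,0,0,0,0, 0,0,0,0,0,0]' 0 80
python3 -m handwheel '[0,0,0.1,0,0,0, 0,0,0.15,0,0,0, 0,0,0.2,0,0,0, 0,0,0.2,0,0,0, 0,0,0,0,0,0]'
python3 -m handwheel '[0,0,0,0,0,0, 0,0,0,0,0,0]'
```

```text
time: 19.93
eef_pos: [0.3703, 0.3034, 0.0874]
tcp_rot: [0.024, 1.0, 0.0, 0.001]
contact_force: [0.0, 1.0, -0.2]
opening: 0.6
finger_force: 0.0
time: 20.18
eef_pos: [0.3691, 0.3033, 0.0606]
tcp_rot: [0.024, 1.0, -0.001, -0.002]
contact_force: [-0.1, 0.8, -0.0]
opening: 0.597
finger_force: 0.0
time: 20.6
eef_pos: [0.3716, 0.3053, 0.0642]
tcp_rot: [0.022, 1.0, 0.001, 0.002]
contact_force: [0.4, -4.4, 7.8]
opening: 0.265
finger_force: 81.2
time: 21.02
eef_pos: [0.3728, 0.3069, 0.1656]
tcp_rot: [0.022, 1.0, 0.003, 0.006]
contact_force: [1.7, 1.5, -3.3]
opening: 0.268
finger_force: 80.0
time: 21.18
eef_pos: [0.3684, 0.3044, 0.1576]
tcp_rot: [0.022, 1.0, -0.0, -0.001]
contact_force: [0.0, -0.7, -4.8]
opening: 0.272
finger_force: 79.9
```

```bash
python3 - <<'E'
from meas import *
for t in('s5','w3'):
    P,C,_=cloud(t); print(t)
    for nm,b,ax in(('lowx',box(P,(.39,.425),(-.13,.18),(.0525,.06)),1),('highx',box(P,(.67,.71),(-.13,.18),(.0525,.06)),1),('highy',box(P,(.42,.67),(.17,.21),(.0525,.06)),0)):
        Q=P[b]
        if len(Q)<30: print(nm,len(Q));continue
        k=np.polyfit(Q[:,ax],Q[:,1-ax],1); r=Q[:,1-ax]-np.polyval(k,Q[:,ax]); g=abs(r)<.006; k=np.polyfit(Q[g,ax],Q[g,1-ax],1); r=r[g]
        print(nm,g.sum(),'slope deg',np.degrees(np.arctan(k[0])).round(2),'at mid',np.round(np.polyval(k,.025 if ax else .547),4),np.round(np.percentile(Q[:,1-ax],[3,97]),4))
    # open edge
    for x in(.44,.5,.56,.62,.66):
        q=P[box(P,(x-.01,x+.01),(-.2,-.1),(.038,.06))]; print(x,np.round(np.percentile(q[:,1],[1,3]),4) if len(q)>20 else None,end=' ')
    print()
E
```

```text
s5
lowx 237 slope deg 1.51 at mid 0.4119 [0.4053 0.4191]
highx 222 slope deg 1.47 at mid 0.6836 [0.6764 0.6907]
highy 159 slope deg -1.4 at mid 0.1859 [0.1802 0.1935]
0.44 [-0.1375 -0.1372] 0.5 [-0.1384 -0.1382] 0.56 [-0.1403 -0.1394] 0.62 [-0.1421 -0.1409] 0.66 [-0.1432 -0.1426] 
w3
lowx 1032 slope deg 1.52 at mid 0.412 [0.405  0.4196]
highx 1230 slope deg 1.56 at mid 0.6832 [0.677  0.6899]
highy 1413 slope deg -1.45 at mid 0.1868 [0.1814 0.1924]
0.44 [-0.1369 -0.1357] 0.5 None 0.56 [-0.1396 -0.1393] 0.62 [-0.1409 -0.1397] 0.66 [-0.142  -0.1409]
```

```bash

python3 -m handwheel '[0.143,-0.177,0,0,0,0.002, 0.143,-0.177,0,0,0,0.002, 0.143,-0.177,0,0,0,0.002, 0.143,-0.177,0,0,0,0.002, 0.143,-0.177,0,0,0,0.003]'
python3 -m handwheel '[0.143,-0.177,0,0,0,0, 0,0,0,0,0,0, 0,0,0,0,0,0, 0,0,0,0,0,0]'
python3 - <<'E'
from meas import *
delta([.498,.145,.107],88.5)
E
```

```text
time: 21.6
eef_pos: [0.4756, 0.1706, 0.1559]
tcp_rot: [0.014, 1.0, -0.0, -0.003]
contact_force: [1.3, 1.0, -4.4]
opening: 0.266
finger_force: 79.9
time: 21.93
eef_pos: [0.4965, 0.1454, 0.1564]
tcp_rot: [0.014, 1.0, -0.0, -0.003]
contact_force: [0.3, -0.0, -4.3]
opening: 0.267
finger_force: 80.6
pos [0.4965 0.1454 0.1564] yaw 88.4 delta units [ 0.01  -0.003 -0.329] turn 0.001
```

```bash

python3 -m handwheel '[0.01,0,-0.1,0,0,0, 0,0,-0.1,0,0,0, 0,0,-0.08,0,0,0, 0,0,0,0,0,0, 0,0,0,0,0,0]'
python3 -m handwheel '[0,0,-0.035,0,0,0, 0,0,0,0,0,0, 0,0,0,0,0,0]'
python3 -m handwheel '[0,0,-0.012,0,0,0, 0,0,0,0,0,0, 0,0,0,0,0,0]'
```

```text
time: 22.35
eef_pos: [0.4981, 0.1462, 0.1155]
tcp_rot: [0.013, 1.0, -0.0, -0.002]
contact_force: [0.0, -0.0, -4.0]
opening: 0.27
finger_force: 80.4
time: 22.6
eef_pos: [0.5, 0.1457, 0.1121]
tcp_rot: [0.014, 1.0, 0.0, 0.0]
contact_force: [0.2, 0.0, -3.7]
opening: 0.269
finger_force: 80.5
time: 22.85
eef_pos: [0.4999, 0.1455, 0.1101]
tcp_rot: [0.014, 1.0, 0.0, 0.0]
contact_force: [0.4, 0.9, -3.7]
opening: 0.268
finger_force: 80.5
```

```bash

python3 -m handwheel '[-0.008,0,-0.015,0,0,0, 0,0,0,0,0,0, 0,0,0,0,0,0]'
python3 -m handwheel '[0,0,-0.008,0,0,0, 0,0,0,0,0,0, 0,0,0,0,0,0]'
python3 -m handwheel '[0,0,-0.006,0,0,0, 0,0,0,0,0,0, 0,0,0,0,0,0]'
```

```text
time: 23.1
eef_pos: [0.4983, 0.1455, 0.1075]
tcp_rot: [0.014, 1.0, -0.0, -0.0]
contact_force: [0.4, -0.2, -4.6]
opening: 0.265
finger_force: 80.5
time: 23.35
eef_pos: [0.4987, 0.1456, 0.1066]
tcp_rot: [0.014, 1.0, 0.0, 0.0]
contact_force: [-0.1, -0.0, -4.6]
opening: 0.269
finger_force: 80.8
time: 23.6
eef_pos: [0.4987, 0.1455, 0.1064]
tcp_rot: [0.014, 1.0, -0.0, -0.0]
contact_force: [-4.6, -1.0, 3.3]
opening: 0.272
finger_force: 81.4
```

```bash

python3 -m handwheel '[-0.0017,-0.065,0,0,0,0, -0.0017,-0.065,0,0,0,0, -0.0017,-0.065,0,0,0,0, -0.0017,-0.065,0,0,0,0, -0.0017,-0.065,0,0,0,0]'
python3 -m handwheel '[-0.0017,-0.065,0,0,0,0, -0.0017,-0.065,0,0,0,0, -0.0017,-0.065,0,0,0,0, -0.0017,-0.065,0,0,0,0, -0.0017,-0.065,0,0,0,0]'
python3 -m handwheel '[-0.0017,-0.065,0,0,0,0, -0.0017,-0.065,0,0,0,0, -0.0017,-0.065,0,0,0,0, -0.0017,-0.065,0,0,0,0, -0.0017,-0.065,0,0,0,0]'
python3 -m handwheel '[-0.0017,-0.065,0,0,0,0, -0.0017,-0.065,0,0,0,0, -0.0017,-0.065,0,0,0,0, -0.0017,-0.065,0,0,0,0, -0.0017,-0.065,0,0,0,0]'
python3 -m handwheel '[-0.0017,-0.065,0,0,0,0, -0.0017,-0.065,0,0,0,0, -0.0017,-0.065,0,0,0,0, -0.0017,-0.065,0,0,0,0, -0.0017,-0.065,0,0,0,0]'
python3 -m handwheel '[-0.0017,-0.065,0,0,0,0, -0.0017,-0.065,0,0,0,0, -0.0017,-0.065,0,0,0,0, -0.0017,-0.065,0,0,0,0, 0,0,0,0,0,0]'
python3 -m handwheel '[0,0,0,0,0,0, 0,0,0,0,0,0]'
python3 - <<'E'
from meas import *
shot('side','s6'); im=cv2.imread('pics/s6.png')[150:310,200:420]; cv2.imwrite('pics/s6L.png',cv2.resize(im,(550,400)))
E
```

```text
time: 24.02
eef_pos: [0.498, 0.0959, 0.1062]
tcp_rot: [0.014, 1.0, 0.001, 0.001]
contact_force: [0.1, 3.9, 1.9]
opening: 0.269
finger_force: 81.6
time: 24.43
eef_pos: [0.4964, 0.0473, 0.1062]
tcp_rot: [0.014, 1.0, 0.001, 0.001]
contact_force: [-0.6, 6.6, 3.9]
opening: 0.268
finger_force: 82.0
time: 24.85
eef_pos: [0.495, -0.0013, 0.1062]
tcp_rot: [0.014, 1.0, 0.001, 0.0]
contact_force: [0.1, 6.9, 4.8]
opening: 0.269
finger_force: 82.0
time: 25.27
eef_pos: [0.4935, -0.0499, 0.1062]
tcp_rot: [0.014, 1.0, 0.001, 0.0]
contact_force: [0.1, 5.8, 4.4]
opening: 0.273
finger_force: 82.1
time: 25.68
eef_pos: [0.4921, -0.0984, 0.1061]
tcp_rot: [0.014, 1.0, 0.001, -0.0]
contact_force: [0.1, 7.2, 5.9]
opening: 0.267
finger_force: 82.3
time: 26.1
eef_pos: [0.491, -0.1392, 0.1063]
tcp_rot: [0.014, 1.0, -0.001, -0.0]
contact_force: [-0.2, 0.5, 5.1]
opening: 0.271
finger_force: 82.0
time: 26.27
eef_pos: [0.491, -0.139, 0.1063]
tcp_rot: [0.014, 1.0, -0.002, -0.0]
contact_force: [-1.0, -0.1, 4.8]
opening: 0.271
finger_force: 81.9
```

View pics/s6L.png

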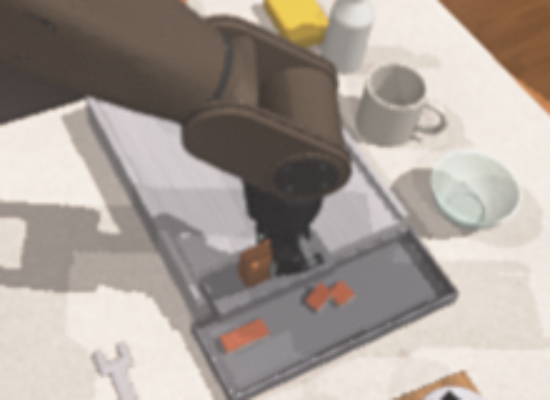

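The side view shows four reddish (flipped) chips in the tray at (243,335, two side by side), (318,297) and (342,292). The fifth chip is in the other swath, so I'll do that one next.

```bash

python3 -m handwheel '[0,0,0.13,0,0,0, 0,0,0.13,0,0,0, 0,0,0.08,0,0,0, 0.042,0.105,0,0,0,0, 0.084,0.211,0,0,0,0]'
python3 -m handwheel '[0.084,0.211,0,0,0,0, 0.084,0.211,0,0,0,0, 0.084,0.211,0,0,0,0, 0.084,0.211,0,0,0,0, 0.084,0.211,0,0,0,0]'
python3 -m handwheel '[0.084,0.211,0,0,0,0, 0.084,0.211,0,0,0,0, 0.042,0.106,0,0,0,0, 0,0,0,0,0,0, 0,0,0,0,0,0]'
python3 -m handwheel '[0,0,0,0,0,0]'
python3 - <<'E'
from meas import *
delta([.6035,.145,.107],88.5)
E
```

```text
time: 26.73
eef_pos: [0.509, -0.0925, 0.1564]
tcp_rot: [0.016, 1.0, -0.002, -0.001]
contact_force: [0.5, 0.1, -4.5]
opening: 0.265
finger_force: 80.9
time: 27.15
eef_pos: [0.5719, 0.069, 0.1546]
tcp_rot: [0.014, 1.0, -0.001, -0.002]
contact_force: [-0.3, -0.9, -3.9]
opening: 0.272
finger_force: 80.9
time: 27.57
eef_pos: [0.6033, 0.1475, 0.1544]
tcp_rot: [0.013, 1.0, -0.001, -0.002]
contact_force: [-0.7, -0.4, -5.0]
opening: 0.268
finger_force: 80.7
time: 27.65
eef_pos: [0.6033, 0.1465, 0.1548]
tcp_rot: [0.014, 1.0, -0.001, -0.002]
contact_force: [0.1, -0.4, -3.7]
opening: 0.272
finger_force: 80.7
pos [0.6033 0.1465 0.1548] yaw 88.4 delta units [ 0.001 -0.01  -0.319] turn 0.001
```

```bash

python3 -m handwheel '[0,-0.01,-0.1,0,0,0, 0,0,-0.1,0,0,0, 0,0,-0.08,0,0,0, 0,0,-0.04,0,0,0, 0,0,0,0,0,0]'
python3 -m handwheel '[0,0,-0.01,0,0,0, 0,0,0,0,0,0, 0,0,0,0,0,0]'
python3 -m handwheel '[0,0,-0.010,0,0,0, 0,0,0,0,0,0, 0,0,0,0,0,0]'
```

```text
time: 28.07
eef_pos: [0.604, 0.145, 0.1079]
tcp_rot: [0.014, 1.0, -0.0, -0.001]
contact_force: [0.2, 0.2, -2.7]
opening: 0.268
finger_force: 80.8
time: 28.32
eef_pos: [0.6046, 0.146, 0.1071]
tcp_rot: [0.014, 1.0, -0.0, 0.0]
contact_force: [-0.5, 0.2, -4.3]
opening: 0.271
finger_force: 80.8
time: 28.57
eef_pos: [0.6049, 0.1461, 0.1064]
tcp_rot: [0.014, 1.0, -0.0, 0.0]
contact_force: [-2.4, -2.1, 0.3]
opening: 0.267
finger_force: 81.2
```

```bash

python3 -m handwheel '[-0.0025,-0.065,0,0,0,0, -0.0025,-0.065,0,0,0,0, -0.0025,-0.065,0,0,0,0, -0.0025,-0.065,0,0,0,0, -0.0025,-0.065,0,0,0,0]'
python3 -m handwheel '[-0.0017,-0.065,0,0,0,0, -0.0017,-0.065,0,0,0,0, -0.0017,-0.065,0,0,0,0, -0.0017,-0.065,0,0,0,0, -0.0017,-0.065,0,0,0,0]'
python3 -m handwheel '[-0.0017,-0.065,0,0,0,0, -0.0017,-0.065,0,0,0,0, -0.0017,-0.065,0,0,0,0, -0.0017,-0.065,0,0,0,0, -0.0017,-0.065,0,0,0,0]'
python3 -m handwheel '[-0.0017,-0.065,0,0,0,0, -0.0017,-0.065,0,0,0,0, -0.0017,-0.065,0,0,0,0, -0.0017,-0.065,0,0,0,0, -0.0017,-0.065,0,0,0,0]'
python3 -m handwheel '[-0.0017,-0.065,0,0,0,0, -0.0017,-0.065,0,0,0,0, -0.0017,-0.065,0,0,0,0, -0.0017,-0.065,0,0,0,0, -0.0017,-0.065,0,0,0,0]'
python3 -m handwheel '[-0.0017,-0.065,0,0,0,0, -0.0017,-0.065,0,0,0,0, -0.0017,-0.065,0,0,0,0, -0.0017,-0.065,0,0,0,0, -0.0017,-0.065,0,0,0,0]'
python3 -m handwheel '[0,0,0,0,0,0, 0,0,0.13,0,0,0, 0,0,0.15,0,0,0, 0,0,0.15,0,0,0, 0,0,0,0,0,0]'
python3 -m handwheel '[-0.1,0.2,0,0,0,0, -0.12,0.2,0,0,0,0, -0.12,0.2,0,0,0,0, -0.12,0.2,0,0,0,0, -0.12,0.2,0,0,0,0]'
python3 -m handwheel '[-0.12,0.2,0,0,0,0, -0.12,0.2,0,0,0,0, -0.12,0.2,0,0,0,0, -0.12,0.2,0,0,0,0, -0.12,0.2,0,0,0,0]'
python3 -m handwheel '[-0.12,0.2,0,0,0,0, -0.12,0.2,0,0,0,0, -0.12,0.2,0,0,0,0, -0.12,0.2,0,0,0,0, 0,0,0,0,0,0]'
python3 - <<'E'
from meas import *
shot('side','s7'); shot('scene','c7')
a=cv2.imread('pics/s7.png')[120:310,200:420]; b=cv2.imread('pics/c7.png')[160:280,140:310]; cv2.imwrite('pics/s7L.png',np.hstack([cv2.resize(a,(400,345)),cv2.resize(b,(400,345))]))
delta([.37,.304,.07],87.4)
E
```

```text
time: 28.98
eef_pos: [0.6033, 0.0965, 0.1063]
tcp_rot: [0.014, 1.0, 0.0, 0.001]
contact_force: [-0.4, 2.7, 1.2]
opening: 0.27
finger_force: 81.6
time: 29.4
eef_pos: [0.6019, 0.048, 0.1062]
tcp_rot: [0.014, 1.0, 0.0, 0.001]
contact_force: [-0.3, 4.3, 4.0]
opening: 0.267
finger_force: 82.0
time: 29.82
eef_pos: [0.6004, -0.0006, 0.1062]
tcp_rot: [0.014, 1.0, 0.001, 0.0]
contact_force: [0.9, 5.5, 3.8]
opening: 0.268
finger_force: 82.2
time: 30.23
eef_pos: [0.5991, -0.0492, 0.1062]
tcp_rot: [0.014, 1.0, 0.001, 0.0]
contact_force: [0.6, 5.3, 4.6]
opening: 0.27
finger_force: 82.2
time: 30.65
eef_pos: [0.5976, -0.0979, 0.1062]
tcp_rot: [0.014, 1.0, 0.001, 0.0]
contact_force: [0.9, 6.4, 4.7]
opening: 0.268
finger_force: 82.3
time: 31.07
eef_pos: [0.5962, -0.1465, 0.1062]
tcp_rot: [0.014, 1.0, 0.001, -0.0]
contact_force: [-0.4, 5.3, 5.2]
opening: 0.272
finger_force: 82.3
time: 31.48
eef_pos: [0.597, -0.1484, 0.173]
tcp_rot: [0.014, 1.0, -0.002, 0.001]
contact_force: [1.8, 0.1, -2.6]
opening: 0.271
finger_force: 81.0
time: 31.9
eef_pos: [0.5061, 0.0041, 0.1666]
tcp_rot: [0.014, 1.0, -0.001, -0.003]
contact_force: [-0.0, 0.3, -4.7]
opening: 0.272
finger_force: 81.0
time: 32.32
eef_pos: [0.4164, 0.1536, 0.1671]
tcp_rot: [0.014, 1.0, -0.002, -0.002]
contact_force: [0.4, 0.4, -4.5]
opening: 0.269
finger_force: 81.0
time: 32.73
eef_pos: [0.3426, 0.2758, 0.167]
tcp_rot: [0.011, 1.0, -0.001, -0.003]
contact_force: [-0.8, -1.1, -4.7]
opening: 0.269
finger_force: 81.3
pos [0.3453 0.2731 0.1674] yaw 88.6 delta units [ 0.165  0.206 -0.65 ] turn -0.014
```

View pics/s7L.png

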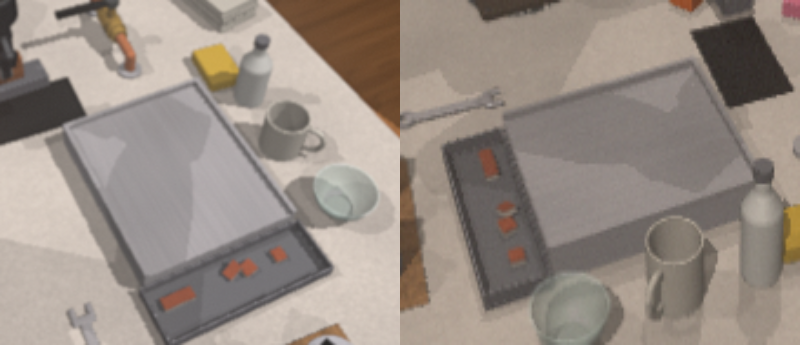

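The plate is bare in both views. The tray holds 5 chips: a pair at (178,297), then (235,270), (248,267) and (278,255). Next I'll put the scraper back on its mat.

```bash

python3 -m handwheel '[0.115,0.09,0,0,0,-0.025, 0.115,0.085,0,0,0,-0.02, 0,0,-0.15,0,0,0, 0,0,-0.15,0,0,0, 0,0,-0.15,0,0,0]'
python3 -m handwheel '[0,0,-0.1,0,0,0, 0,0,-0.06,0,0,0, 0,0,0,0,0,0, 0,0,0,0,0,0]'
python3 -m handwheel '[0,0,-0.02,0,0,0, 0,0,0,0,0,0, 0,0,0,0,0,0]'
```

```text
time: 33.25
eef_pos: [0.3826, 0.298, 0.1006]
tcp_rot: [0.05, 0.999, -0.001, -0.0]
contact_force: [-0.5, -0.7, -5.6]
opening: 0.272
finger_force: 81.2
time: 33.58
eef_pos: [0.382, 0.2989, 0.0779]
tcp_rot: [0.05, 0.999, -0.001, -0.001]
contact_force: [0.3, -0.2, -4.2]
opening: 0.268
finger_force: 81.0
time: 33.83
eef_pos: [0.3825, 0.3001, 0.0765]
tcp_rot: [0.049, 0.999, 0.0, 0.001]
contact_force: [0.8, -0.1, -4.2]
opening: 0.269
finger_force: 81.2
```

```bash

python3 -m handwheel '[0,0,-0.03,0,0,0, 0,0,-0.03,0,0,0, 0,0,0,0,0,0, 0,0,0,0,0,0]'
python3 -m handwheel '[0,0,-0.012,0,0,0, 0,0,0,0,0,0, 0,0,0,0,0,0]'
python3 -m handwheel '[0,0,-0.010,0,0,0, 0,0,0,0,0,0, 0,0,0,0,0,0]'
```

```text
time: 34.17
eef_pos: [0.3813, 0.2998, 0.0661]
tcp_rot: [0.049, 0.999, -0.0, -0.001]
contact_force: [-0.5, -0.2, -4.4]
opening: 0.269
finger_force: 81.3
time: 34.42
eef_pos: [0.3818, 0.2999, 0.0647]
tcp_rot: [0.049, 0.999, -0.0, -0.0]
contact_force: [0.3, 0.6, -3.4]
opening: 0.267
finger_force: 81.3
time: 34.67
eef_pos: [0.3819, 0.3001, 0.0643]
tcp_rot: [0.049, 0.999, -0.0, -0.0]
contact_force: [-5.5, -1.2, 5.7]
opening: 0.27
finger_force: 82.4
```

```bash

python3 -m handwheel '[0,0,0,0,0,0, 0,0,0,0,0,0, 0,0,0,0,0,0]' 0.6
python3 -m handwheel '[0,0,0.25,0,0,0, 0,0,0.25,0,0,0, 0,0,0.25,0,0,0, 0,0,0.25,0,0,0, 0,0,0.25,0,0,0]'
python3 -m handwheel '[0.065,-0.239,0,0,0,-0.0393, 0.065,-0.239,0,0,0,-0.0393, 0.065,-0.239,0,0,0,-0.0393, 0.065,-0.239,0,0,0,-0.0393, 0.065,-0.239,0,0,0,-0.0393]'
python3 -m handwheel '[0.065,-0.239,0,0,0,-0.0393, 0.065,-0.239,0,0,0,-0.0393, 0.065,-0.239,0,0,0,-0.0393, 0.065,-0.239,0,0,0,-0.0393, 0.065,-0.239,0,0,0,-0.0393]'
python3 -m handwheel '[0.065,-0.239,0,0,0,-0.0393, 0.065,-0.239,0,0,0,-0.0393, 0.065,-0.239,0,0,0,-0.0393, 0.065,-0.239,0,0,0,-0.0393, 0.065,-0.239,0,0,0,-0.0393]'
python3 -m handwheel '[0.065,-0.239,0,0,0,-0.0393, 0.065,-0.239,0,0,0,-0.0393, 0.065,-0.239,0,0,0,-0.0393, 0.065,-0.239,0,0,0,-0.0393, 0,0,0,0,0,0]'
python3 -m handwheel '[0,0,0,0,0,0, 0,0,0,0,0,0]'
cat > pots.py <<'E'
from meas import *
import sys
n=sys.argv[1]; shot('wrist',n)
P,C,_=cloud(n); dark=C.max(1)<75
for nm,x,z in(('A',(.50,.64),.1),('B',(.36,.505),.11)):
    m=dark&box(P,x,(-.48,-.28),(z,.14)); 
    if m.sum()<50: print(nm,'none'); continue
    r=pca(P[m]); print(nm,*r); m=~dark&box(P,x,(-.48,-.28),(z-.034,z-.016)); q=pca(P[m]); print(' lid',*q)
    delta([*(r[0]/1000),z+.012],r[2]-90)
E
python3 pots.py w8
python3 - <<'E'
from meas import *
shot('side','s8')
P,C,_=cloud('s8'); hsv=cv2.cvtColor(C[None],cv2.COLOR_BGR2HSV)[0].astype(int); dark=C.max(1)<60
w=(hsv[:,1]>60)&(hsv[:,0]<14)&box(P,(.25,.5),(.18,.42),(.06,.09)); print('grip',*pca(P[w]))
b=dark&box(P,(.25,.5),(.2,.42),(-.01,.012)); print('rubber',*rect(P[b]))
b=(hsv[:,1]<60)&~dark&box(P,(.27,.47),(.2,.37),(.018,.035)); print('block',*rect(P[b]))
E
```

```text
time: 34.92
eef_pos: [0.3826, 0.3003, 0.0638]
tcp_rot: [0.049, 0.999, 0.001, 0.001]
contact_force: [0.2, 0.5, -0.4]
opening: 0.599
finger_force: 0.0
time: 35.33
eef_pos: [0.3818, 0.2999, 0.2528]
tcp_rot: [0.049, 0.999, 0.0, 0.001]
contact_force: [0.5, 0.2, -0.8]
opening: 0.601
finger_force: 0.0
time: 35.75
eef_pos: [0.431, 0.1192, 0.2512]
tcp_rot: [0.203, 0.979, 0.0, 0.001]
contact_force: [0.6, -0.5, 0.2]
opening: 0.6
finger_force: 0.0
time: 36.17
eef_pos: [0.4797, -0.0607, 0.2511]
tcp_rot: [0.352, 0.936, 0.0, 0.001]
contact_force: [0.5, -0.2, -0.3]
opening: 0.599
finger_force: 0.0
time: 36.58
eef_pos: [0.5285, -0.24, 0.2508]
tcp_rot: [0.492, 0.871, 0.0, 0.001]
contact_force: [0.2, -0.1, -0.3]
opening: 0.603
finger_force: 0.0
time: 37.0
eef_pos: [0.5672, -0.3876, 0.2493]
tcp_rot: [0.596, 0.803, -0.001, 0.001]
contact_force: [-0.6, 0.2, -0.0]
opening: 0.603
finger_force: 0.0
time: 37.17
eef_pos: [0.5669, -0.381, 0.2502]
tcp_rot: [0.594, 0.805, 0.0, -0.0]
contact_force: [0.1, 0.1, 0.2]
opening: 0.599
finger_force: 0.0
A [ 567.2 -379.4] [58.8 13.8] 107.2 [111.2 113.  114.2] 786
 lid [ 567.5 -380.1] [85.7 87.3] 17.6 [75.9 77.1 78.3] 3761
pos [ 0.567  -0.3804  0.2506] yaw 17.2 delta units [ 0.001  0.007 -0.924] turn -0.0
B [ 437.6 -369.2] [59.3 15. ] 78.0 [114.8 122.7 124. ] 1218
 lid [ 437.7 -369.3] [86.9 85.7] 153.8 [85.8 87.  88.2] 4102
pos [ 0.567  -0.3804  0.2506] yaw 17.2 delta units [-0.863  0.075 -0.857] turn -0.325
grip [359.8 291.6] [30.  13.9] 162.0 [60.8 72.3 78.5] 38
rubber [297.5 342.7] [ 5.4 11.4] 21.7
block [362.7 301.7] [ 54.4 112.7] 86.2
```

```bash

python3 -m handwheel '[0.002,0.004,-0.232,0,0,0, 0,0,-0.232,0,0,0, 0,0,-0.232,0,0,0, 0,0,-0.232,0,0,0, 0,0,0,0,0,0]'
python3 -m handwheel '[0,0,0,0,0,0, 0,0,0,0,0,0]'
python3 -m handwheel '[0,0,0,0,0,0, 0,0,0,0,0,0, 0,0,0,0,0,0, 0,0,0,0,0,0, 0,0,0,0,0,0]' 0 50
python3 -m handwheel '[0,0,0.1,0,0,0, 0,0,0.2,0,0,0, 0,0,0.25,0,0,0, 0,0,0.25,0,0,0, 0,0,0,0,0,0]'
python3 -m handwheel '[0.0245,0.2055,0,0,0,0, 0.0245,0.2055,0,0,0,0, 0.0245,0.2055,0,0,0,0, 0.0245,0.2055,0,0,0,0, 0.0245,0.2055,0,0,0,0]'
python3 -m handwheel '[0.0245,0.2055,0,0,0,0, 0.0245,0.2055,0,0,0,0, 0.0245,0.2055,0,0,0,0, 0.0245,0.2055,0,0,0,0, 0.0245,0.2055,0,0,0,0]'
python3 -m handwheel '[0.0245,0.2055,0,0,0,0, 0.0245,0.2055,0,0,0,0, 0.0245,0.2055,0,0,0,0, 0,0,0,0,0,0, 0,0,0,0,0,0]'
python3 -m handwheel '[0,0,0,0,0,0, 0,0,0,0,0,0]'
```

```text
time: 37.68
eef_pos: [0.5634, -0.3755, 0.1029]
tcp_rot: [0.593, 0.805, 0.001, -0.008]
contact_force: [-1.2, 1.3, -1.3]
opening: 0.599
finger_force: 0.0
time: 37.85
eef_pos: [0.5686, -0.3808, 0.1143]
tcp_rot: [0.593, 0.805, -0.0, 0.002]
contact_force: [-0.2, -0.7, 1.1]
opening: 0.597
finger_force: 0.0
time: 38.27
eef_pos: [0.5679, -0.3817, 0.1143]
tcp_rot: [0.594, 0.805, -0.0, 0.001]
contact_force: [-2.5, 0.7, 6.7]
opening: 0.149
finger_force: 51.0
time: 38.68
eef_pos: [0.5704, -0.3831, 0.2422]
tcp_rot: [0.594, 0.805, -0.001, 0.008]
contact_force: [1.6, -0.5, -1.2]
opening: 0.151
finger_force: 49.8
time: 39.1
eef_pos: [0.5848, -0.2245, 0.2296]
tcp_rot: [0.594, 0.805, 0.0, -0.002]
contact_force: [0.7, 0.2, -4.4]
opening: 0.151
finger_force: 49.7
time: 39.52
eef_pos: [0.6031, -0.0705, 0.2299]
tcp_rot: [0.594, 0.805, -0.0, -0.001]
contact_force: [0.3, 0.2, -3.9]
opening: 0.147
finger_force: 49.7
time: 39.93
eef_pos: [0.6142, 0.0219, 0.2299]
tcp_rot: [0.592, 0.806, -0.001, -0.001]
contact_force: [-0.3, -0.5, -4.5]
opening: 0.152
finger_force: 49.7
time: 40.1
eef_pos: [0.6147, 0.0192, 0.2308]
tcp_rot: [0.594, 0.804, -0.001, -0.001]
contact_force: [-0.2, -0.1, -3.9]
opening: 0.15
finger_force: 49.7
```

```bash

python3 -m handwheel '[0,0,-0.15,0,0,0, 0,0,-0.15,0,0,0, 0,0,-0.12,0,0,0, 0,0,0,0,0,0, 0,0,0,0,0,0]'
python3 -m handwheel '[0,0,-0.05,0,0,0, 0,0,0,0,0,0, 0,0,0,0,0,0]'
python3 -m handwheel '[0,0,-0.012,0,0,0, 0,0,0,0,0,0, 0,0,0,0,0,0]'
```

```text
time: 40.52
eef_pos: [0.6141, 0.019, 0.1671]
tcp_rot: [0.594, 0.804, -0.001, -0.002]
contact_force: [0.4, -0.5, -4.2]
opening: 0.152
finger_force: 49.7
time: 40.77
eef_pos: [0.6156, 0.0198, 0.162]
tcp_rot: [0.594, 0.805, 0.0, 0.001]
contact_force: [0.8, 0.2, -4.2]
opening: 0.15
finger_force: 49.7
time: 41.02
eef_pos: [0.6153, 0.0202, 0.1597]
tcp_rot: [0.594, 0.805, 0.0, 0.0]
contact_force: [0.7, -0.1, -4.8]
opening: 0.146
finger_force: 49.7
```

```bash

python3 -m handwheel '[0,0,-0.018,0,0,0, 0,0,0,0,0,0, 0,0,0,0,0,0]'
python3 -m handwheel '[0,0,-0.010,0,0,0, 0,0,0,0,0,0, 0,0,0,0,0,0]'
python3 -m handwheel '[0,0,-0.008,0,0,0, 0,0,0,0,0,0, 0,0,0,0,0,0]'
```

```text
time: 41.27
eef_pos: [0.6149, 0.0202, 0.1563]
tcp_rot: [0.594, 0.805, -0.0, -0.0]
contact_force: [0.2, 0.4, -4.1]
opening: 0.147
finger_force: 49.7
time: 41.52
eef_pos: [0.6154, 0.0202, 0.1556]
tcp_rot: [0.594, 0.805, 0.0, 0.0]
contact_force: [-1.2, 0.9, -1.7]
opening: 0.15
finger_force: 50.1
time: 41.77
eef_pos: [0.6156, 0.0203, 0.1555]
tcp_rot: [0.594, 0.805, 0.0, 0.0]
contact_force: [-4.1, 1.8, 5.6]
opening: 0.151
finger_force: 51.0
```

```bash

python3 -m handwheel '[0,0,0,0,0,0, 0,0,0,0,0,0, 0,0,0,0,0,0]' 0.6
python3 -m handwheel '[0,0,0.2,0,0,0, 0,0,0.2,0,0,0, 0,0,0.2,0,0,0, 0,0,0.2,0,0,0, 0,0,0,0,0,0]'
python3 -m handwheel '[-0.099,-0.216,0,0,0,-0.0272, -0.099,-0.216,0,0,0,-0.0272, -0.099,-0.216,0,0,0,-0.0272, -0.099,-0.216,0,0,0,-0.0272, -0.099,-0.216,0,0,0,-0.0272]'
python3 -m handwheel '[-0.099,-0.216,0,0,0,-0.0272, -0.099,-0.216,0,0,0,-0.0272, -0.099,-0.216,0,0,0,-0.0272, -0.099,-0.216,0,0,0,-0.0272, -0.099,-0.216,0,0,0,-0.0272]'
python3 -m handwheel '[-0.099,-0.216,0,0,0,-0.0272, -0.099,-0.216,0,0,0,-0.0272, 0,0,0,0,0,0, 0,0,0,0,0,0, 0,0,0,0,0,0]'
python3 pots.py w9
```

```text
time: 42.02
eef_pos: [0.6155, 0.0198, 0.1538]
tcp_rot: [0.594, 0.805, 0.0, 0.001]
contact_force: [0.7, 0.2, -0.6]
opening: 0.564
finger_force: 0.0
time: 42.43
eef_pos: [0.6185, 0.0195, 0.2822]
tcp_rot: [0.594, 0.805, 0.003, 0.006]
contact_force: [0.9, -0.0, 2.3]
opening: 0.602
finger_force: 0.0
time: 42.85
eef_pos: [0.54, -0.1433, 0.2732]
tcp_rot: [0.677, 0.736, -0.0, 0.0]
contact_force: [-0.6, -1.0, -0.1]
opening: 0.598
finger_force: 0.0
time: 43.27
eef_pos: [0.4656, -0.3055, 0.2733]
tcp_rot: [0.752, 0.66, -0.0, 0.0]
contact_force: [0.7, -0.3, -0.0]
opening: 0.601
finger_force: 0.0
time: 43.68
eef_pos: [0.4369, -0.3685, 0.2732]
tcp_rot: [0.778, 0.628, 0.0, -0.0]
contact_force: [0.1, 0.0, 0.9]
opening: 0.6
finger_force: 0.0
A none
B [ 437.5 -369.1] [57.7 13.4] 77.6 [121.6 123.  124.1] 723
 lid [ 437.  -370.1] [86.9 87.1] 167.8 [86.  87.1 88.3] 3477
pos [ 0.4372 -0.3679  0.2734] yaw -12.2 delta units [ 0.002 -0.008 -1.009] turn -0.003
```

```bash

python3 -m handwheel '[0.002,-0.009,-0.206,0,0,0, 0,0,-0.206,0,0,0, 0,0,-0.206,0,0,0, 0,0,-0.206,0,0,0, 0,0,-0.206,0,0,0]'
python3 -m handwheel '[0,0,0,0,0,0, 0,0,0,0,0,0]'
python3 -m handwheel '[0,0,0,0,0,0, 0,0,0,0,0,0, 0,0,0,0,0,0, 0,0,0,0,0,0, 0,0,0,0,0,0]' 0 50
python3 -m handwheel '[0,0,0.1,0,0,0, 0,0,0.2,0,0,0, 0,0,0.25,0,0,0, 0,0,0.25,0,0,0, 0,0,0,0,0,0]'
python3 -m handwheel '[0.0236,0.216,0,0,0,0, 0.0236,0.216,0,0,0,0, 0.0236,0.216,0,0,0,0, 0.0236,0.216,0,0,0,0, 0.0236,0.216,0,0,0,0]'
python3 -m handwheel '[0.0236,0.216,0,0,0,0, 0.0236,0.216,0,0,0,0, 0.0236,0.216,0,0,0,0, 0.0236,0.216,0,0,0,0, 0.0236,0.216,0,0,0,0]'
python3 -m handwheel '[0.0236,0.216,0,0,0,0, 0.0236,0.216,0,0,0,0, 0,0,0,0,0,0, 0,0,0,0,0,0, 0,0,0,0,0,0]'
```

```text
time: 44.15
eef_pos: [0.4382, -0.3684, 0.1183]
tcp_rot: [0.777, 0.629, 0.0, 0.0]
contact_force: [-0.7, 0.0, -0.3]
opening: 0.6
finger_force: 0.0
time: 44.32
eef_pos: [0.4371, -0.3678, 0.1178]
tcp_rot: [0.778, 0.629, 0.0, -0.002]
contact_force: [0.2, -0.7, -0.0]
opening: 0.601
finger_force: 0.0
time: 44.73
eef_pos: [0.4378, -0.3711, 0.1221]
tcp_rot: [0.778, 0.628, -0.0, 0.002]
contact_force: [-2.5, 1.4, 6.1]
opening: 0.146
finger_force: 51.5
time: 45.15
eef_pos: [0.4401, -0.3733, 0.2493]
tcp_rot: [0.778, 0.628, 0.0, 0.008]
contact_force: [1.5, -1.2, 0.0]
opening: 0.153
finger_force: 50.3
time: 45.57
eef_pos: [0.4544, -0.2064, 0.2386]
tcp_rot: [0.779, 0.628, 0.0, -0.0]
contact_force: [1.4, 0.0, -2.6]
opening: 0.151
finger_force: 50.2
time: 45.98
eef_pos: [0.4721, -0.0444, 0.2388]
tcp_rot: [0.778, 0.628, 0.0, -0.0]
contact_force: [-0.5, -0.5, -2.7]
opening: 0.148
finger_force: 50.2
time: 46.4
eef_pos: [0.4794, 0.0187, 0.2389]
tcp_rot: [0.778, 0.628, -0.0, -0.0]
contact_force: [-0.8, -0.2, -2.1]
opening: 0.148
finger_force: 50.2
```

```bash

python3 -m handwheel '[0,0,-0.15,0,0,0, 0,0,-0.15,0,0,0, 0,0,-0.12,0,0,0, 0,0,-0.05,0,0,0, 0,0,0,0,0,0]'
python3 -m handwheel '[0,0,0,0,0,0, 0,0,-0.012,0,0,0, 0,0,0,0,0,0, 0,0,0,0,0,0]'
python3 -m handwheel '[0,0,-0.012,0,0,0, 0,0,0,0,0,0, 0,0,0,0,0,0]'
```

```text
time: 46.82
eef_pos: [0.4781, 0.0179, 0.1664]
tcp_rot: [0.779, 0.627, -0.002, -0.002]
contact_force: [-0.4, 0.7, -3.5]
opening: 0.153
finger_force: 50.2
time: 47.15
eef_pos: [0.4805, 0.0185, 0.1683]
tcp_rot: [0.778, 0.628, 0.001, 0.001]
contact_force: [0.0, -0.3, -3.2]
opening: 0.148
finger_force: 50.2
time: 47.4
eef_pos: [0.4797, 0.0188, 0.1654]
tcp_rot: [0.778, 0.628, 0.0, 0.0]
contact_force: [0.6, 0.1, -2.4]
opening: 0.148
finger_force: 50.2
```

```bash

python3 -m handwheel '[0,0,-0.012,0,0,0, 0,0,0,0,0,0, 0,0,0,0,0,0]'
python3 -m handwheel '[0,0,-0.008,0,0,0, 0,0,0,0,0,0, 0,0,0,0,0,0]'
```

```text
time: 47.65
eef_pos: [0.4796, 0.0188, 0.1633]
tcp_rot: [0.778, 0.628, -0.0, -0.0]
contact_force: [0.5, -0.4, -3.7]
opening: 0.151
finger_force: 50.2
time: 47.9
eef_pos: [0.48, 0.0188, 0.1632]
tcp_rot: [0.778, 0.628, 0.0, 0.0]
contact_force: [-2.5, 0.2, 3.6]
opening: 0.153
finger_force: 51.1
```

```bash

python3 -m handwheel '[0,0,0,0,0,0, 0,0,0,0,0,0, 0,0,0,0,0,0]' 0.6
python3 -m handwheel '[0,0,0.2,0,0,0, 0,0,0.22,0,0,0, 0,0,0.22,0,0,0, 0,0,0.2,0,0,0, 0,0,0,0,0,0]'
python3 -m handwheel '[0.0227,0.175,0,0,0,0.0718, 0.0227,0.175,0,0,0,0.0718, 0.0227,0.175,0,0,0,0.0718, 0.0227,0.175,0,0,0,0.0718, 0.0227,0.175,0,0,0,0.0718]'
python3 -m handwheel '[0.0227,0.175,0,0,0,0.0718, 0.0227,0.175,0,0,0,0.0718, 0.0227,0.175,0,0,0,0.0718, 0.0227,0.175,0,0,0,0.0718, 0.0227,0.175,0,0,0,0.0718]'
python3 -m handwheel '[0.0227,0.175,0,0,0,0.0718, 0.0227,0.175,0,0,0,0.0718, 0.0227,0.175,0,0,0,0.0718, 0.0227,0.175,0,0,0,0.0718, 0.0227,0.175,0,0,0,0.0718]'
python3 -m handwheel '[0,0,0,0,0,0, 0,0,0,0,0,0, 0,0,0,0,0,0]'
python3 - <<'E'
from meas import *
shot('wrist','w10'); shot('side','s10'); shot('scene','c10')
P,C,_=cloud('w10'); hsv=cv2.cvtColor(C[None],cv2.COLOR_BGR2HSV)[0].astype(int); dark=C.max(1)<75
r=pca(P[dark&box(P,(.48,.60),(.36,.46),(.10,.12))]); print('lever',*r)
w=(hsv[:,1]>60)&(hsv[:,0]<14)&box(P,(.25,.5),(.18,.42),(.06,.09)); print('grip',*pca(P[w]))
b=dark&(C.max(1)<60)&box(P,(.25,.51),(.2,.39),(-.01,.010)); print('rubber',*rect(P[b]))
a=np.radians(174.7); delta([.616+.085*np.cos(a),.405+.085*np.sin(a),.117],84.7)
for t in('s10','c10','w10'):
    P,C,_=cloud(t);dk=C.max(1)<75
    for n,x,z in(('A',(.56,.68),(.106,.13)),('B',(.42,.54),(.116,.14))):
        m=~dk&box(P,x,(-.05,.09),z)
        if m.sum()>50: print(t,n,*pca(P[m]))
a=cv2.imread('pics/s10.png')[100:310,170:430]; b=cv2.imread('pics/w10.png'); cv2.imwrite('pics/s10L.png',np.hstack([cv2.resize(a,(400,323)),cv2.resize(b,(400,300))[:300]]) if 0 else np.vstack([cv2.resize(a,(400,323)),cv2.resize(b,(400,277))]))
E
```

```text
time: 48.15
eef_pos: [0.48, 0.0186, 0.1623]
tcp_rot: [0.778, 0.628, 0.0, 0.0]
contact_force: [0.3, 0.4, -0.5]
opening: 0.57
finger_force: 0.0
time: 48.57
eef_pos: [0.483, 0.0182, 0.2961]
tcp_rot: [0.778, 0.628, 0.005, 0.005]
contact_force: [0.5, 0.4, 1.4]
opening: 0.604
finger_force: 0.0
time: 48.98
eef_pos: [0.4968, 0.1511, 0.2877]
tcp_rot: [0.571, 0.821, 0.0, 0.0]
contact_force: [0.4, 0.5, -0.2]
opening: 0.604
finger_force: 0.0
time: 49.4
eef_pos: [0.5138, 0.2826, 0.2875]
tcp_rot: [0.319, 0.948, -0.0, -0.0]
contact_force: [0.1, -0.4, -0.2]
opening: 0.594
finger_force: 0.0
time: 49.82
eef_pos: [0.5309, 0.4138, 0.2873]
tcp_rot: [0.043, 0.999, -0.0, -0.0]
contact_force: [0.5, 0.5, -1.1]
opening: 0.597
finger_force: 0.0
time: 50.07
eef_pos: [0.5307, 0.4121, 0.2874]
tcp_rot: [0.047, 0.999, -0.001, -0.0]
contact_force: [-0.3, -1.3, 0.3]
opening: 0.603
finger_force: 0.0
lever [549.2 410.7] [102.   15.5] 175.5 [111.2 113.  114.2] 1151
grip [380.5 300.7] [70.5 25. ] 174.3 [64.6 78.6 80.1] 1744
rubber [392.6 293.5] [119.3 180.5] 85.2
pos [0.5309 0.4115 0.2882] yaw 84.6 delta units [ 0.003  0.009 -1.142] turn 0.001
s10 A [614.5  22.1] [85.9 88. ] 146.8 [112.7 117.5 120.7] 400
s10 B [479.3  19. ] [87. 85.] 158.7 [123.5 127.3 130.2] 483
c10 A [620.9  22.3] [86.9 78.1] 83.1 [108.7 118.1 121.1] 274
c10 B [488.   18.4] [86.  78.2] 80.7 [118.9 128.3 132. ] 254
```

View pics/s10L.png

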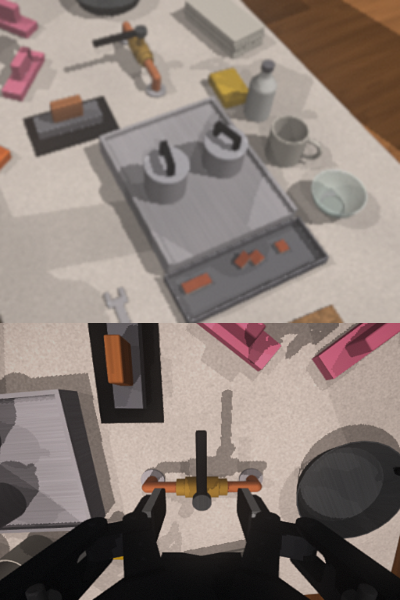

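The top half shows both pots upright on the clean plate at (168,172) and (226,148), the scraper on its mat at (67,122), and 5 chips in the tray. The bottom half (wrist) shows the lever still shut, at (201,432) to (202,505). Next I'll grip the lever.

```bash

python3 -m handwheel '[0.003,0.009,-0.23,0,0,0, 0,0,-0.23,0,0,0, 0,0,-0.23,0,0,0, 0,0,-0.23,0,0,0, 0,0,-0.23,0,0,0]'
python3 -m handwheel '[0,0,0,0,0,0, 0,0,0,0,0,0]'
python3 -m handwheel '[0,0,0,0,0,0, 0,0,0,0,0,0, 0,0,0,0,0,0, 0,0,0,0,0,0, 0,0,0,0,0,0]' 0.1 40
python3 - <<'E'
from meas import *
p=ctrl.get_state()['eef_pos'][:2]-[.616,.405]; r=np.linalg.norm(p); a=np.degrees(np.arctan2(p[1],p[0])); print(r,a,tyaw(ctrl.get_state()))
f=lambda a:r*np.array([np.cos(np.radians(a)),np.sin(np.radians(a))])
for i in range(8): print(np.round((f(a+5.625)-f(a))/.15,3)); a+=5.625
print(5.625/90)
E
```

```text
time: 50.63
eef_pos: [0.5315, 0.4129, 0.1149]
tcp_rot: [0.047, 0.999, 0.0, 0.001]
contact_force: [0.7, 0.2, 0.2]
opening: 0.6
finger_force: 0.0
time: 50.8
eef_pos: [0.5301, 0.4123, 0.1137]
tcp_rot: [0.047, 0.999, -0.001, -0.002]
contact_force: [-0.7, 0.3, 1.0]
opening: 0.602
finger_force: 0.0
time: 51.22
eef_pos: [0.533, 0.412, 0.12]
tcp_rot: [0.045, 0.999, -0.002, 0.002]
contact_force: [-2.3, -7.9, 7.4]
opening: 0.172
finger_force: 41.6
0.08332297214563203 175.1861918036446 84.82666717370039
[-0.002 -0.054]
[ 0.003 -0.054]
[ 0.009 -0.054]
[ 0.014 -0.053]
[ 0.019 -0.051]
[ 0.024 -0.049]
[ 0.029 -0.046]
[ 0.033 -0.043]
0.0625
```

```bash

python3 -m handwheel '[-0.002,-0.054,0,0,0,0.0625, 0.003,-0.054,0,0,0,0.0625, 0.009,-0.054,0,0,0,0.0625, 0.014,-0.053,0,0,0,0.0625, 0.019,-0.051,0,0,0,0.0625]'
python3 -m handwheel '[0.024,-0.049,0,0,0,0.0625, 0.029,-0.046,0,0,0,0.0625, 0.033,-0.043,0,0,0,0.0625, 0,0,0,0,0,0, 0,0,0,0,0,0]'
python3 -m handwheel '[0,0,0,0,0,0, 0,0,0,0,0,0]'
python3 - <<'E'
from meas import *
s=ctrl.get_state(); p=s['eef_pos'][:2]-[.616,.405]; print(np.degrees(np.arctan2(p[1],p[0]))%360,np.linalg.norm(p),tyaw(s))
E
```

```text
time: 51.63
eef_pos: [0.5389, 0.3727, 0.12]
tcp_rot: [-0.199, 0.98, -0.001, 0.001]
contact_force: [-2.3, -5.6, 6.6]
opening: 0.172
finger_force: 41.9
time: 52.05
eef_pos: [0.552, 0.3509, 0.12]
tcp_rot: [-0.339, 0.941, -0.002, -0.0]
contact_force: [-3.4, -9.0, 7.6]
opening: 0.171
finger_force: 41.8
time: 52.22
eef_pos: [0.5519, 0.351, 0.12]
tcp_rot: [-0.339, 0.941, -0.002, 0.0]
contact_force: [-4.2, -10.4, 8.0]
opening: 0.177
finger_force: 41.8
220.14618698168044 0.08382982456235198 129.68170035827444
```

```bash

python3 -m handwheel '[0,0,0,0,0,0, 0,0,0,0,0,0, 0,0,0,0,0,0]' 0.6
python3 -m handwheel '[0,0,0.25,0,0,0, 0,0,0.25,0,0,0, 0,0,0.25,0,0,0, 0,0,0.25,0,0,0, 0,0,0,0,0,0]'
python3 -m handwheel '[0,0,0,0,0,0, 0,0,0,0,0,0]'
python3 - <<'E'
from meas import *
shot('wrist','w11')
def leverdir(t,lo,hi):
    P,C,_=cloud(t); dark=C.max(1)<75; ax=np.array([.616,.405])
    Q=P[dark&box(P,(.48,.66),(.28,.46),(.10,.12))]; d=np.linalg.norm(Q[:,:2]-ax,axis=1); Q=Q[(d>.03)&(d<.125)]
    a=np.degrees(np.arctan2(Q[:,1]-ax[1],Q[:,0]-ax[0]))%360; Q=Q[abs(a-np.median(a))<15]
    m=Q[:,:2].mean(0); w,v=np.linalg.eigh(np.cov(Q[:,:2].T)); d=v[:,1]
    print(t,'pca',np.degrees(np.arctan2(d[1],d[0]))%180,'from axis',np.degrees(np.arctan2(*(m-ax)[::-1]))%360,len(Q))
leverdir('w10',0,0); leverdir('w11',0,0); leverdir('w2',0,0)
a=cv2.imread('pics/w11.png'); cv2.imwrite('pics/w11L.png',a)
E
```

```text
time: 52.47
eef_pos: [0.5514, 0.3538, 0.1174]
tcp_rot: [-0.34, 0.941, 0.0, 0.002]
contact_force: [-0.4, -1.1, 0.2]
opening: 0.585
finger_force: 0.0
time: 52.88
eef_pos: [0.5542, 0.3555, 0.2776]
tcp_rot: [-0.34, 0.94, 0.001, 0.009]
contact_force: [0.8, -0.5, 1.7]
opening: 0.596
finger_force: 0.0
time: 53.05
eef_pos: [0.5504, 0.3535, 0.2658]
tcp_rot: [-0.34, 0.94, 0.0, 0.0]
contact_force: [0.8, -0.1, -0.6]
opening: 0.599
finger_force: 0.0
w10 pca 175.43951723257297 from axis 175.06387725015824 1014
w11 pca 39.56586465914353 from axis 219.9023652953143 1158
w2 pca 175.275304512131 from axis 174.91965237713032 1113
```

View pics/w11L.png

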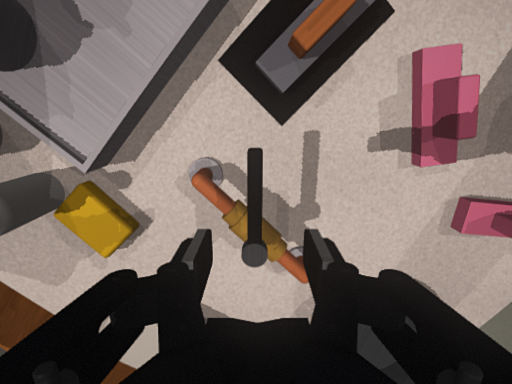

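The wrist view shows the lever from (255,252) to (255,150), about 45° to the pipe that runs from (197,175) to (305,275). It has turned 44-45° from shut. I'll do one last numeric check and then hand in.

```bash
python3 - <<'E'
from meas import *
shot('side','s12')
P,C,_=cloud('s12'); dk=C.max(1)<75; hsv=cv2.cvtColor(C[None],cv2.COLOR_BGR2HSV)[0].astype(int)
A=pca(P[~dk&box(P,(.56,.68),(-.05,.09),(.106,.13))]);B=pca(P[~dk&box(P,(.42,.54),(-.05,.09),(.116,.14))])
print(A,B)
P2,C2,_=cloud('w11'); h=cv2.cvtColor(C2[None],cv2.COLOR_BGR2HSV)[0].astype(int)
G=pca(P2[(h[:,1]>60)&(h[:,0]<14)&box(P2,(.25,.5),(.18,.42),(.06,.09))]); print(G)
ok=np.hypot(*(A[0]-[614.5,22.1]))<8 and np.hypot(*(B[0]-[479.3,19]))<8 and np.hypot(*(G[0]-[380.5,300.7]))<25
print(ok)
if ok: print(ctrl.sign_off())
E
```

```text
(array([614.6,  22.6]), array([85.4, 86.7]), np.float64(147.4), array([112.3, 117.3, 120.3]), 405) (array([479.3,  19.1]), array([86.6, 84.6]), np.float64(159.7), array([123.2, 127.3, 130.4]), 487)
(array([380.8, 301.4]), array([70.6, 27. ]), np.float64(169.3), array([73.1, 78.8, 80.2]), 1572)
True
the job is handed in; nothing more can be done
None
```

The job is done and handed in at about 53 s: the valve stayed shut during the work, all 5 chips are in the tray, the scraper is on its mat, both pots stand on the clean plate, and the valve is now open to about 45° (measured 44–45°).

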